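# Rinse the domed covers as one upside-down nest

### The job

The shower has been left on: first turn the mixing valve fully off, then move the pump bottle from the drip stand to stand upright on the corner shelf, and nest every domed cover that is there on the drip stand, upside-down (open side up, as they lie), the largest at the bottom with its knob in the stand and each smaller one cupped inside the next larger, level and centred. When all are nested and let go, turn the valve fully on, leave it on for at least three seconds so that the nest is rinsed, and turn it fully off again. Do not disturb the caddy, squeegee or scrubber, and do not knock the bottle over.

Things in the scene. Friction and masses are not known exactly. Their poses are not given: they have to be found in the camera images.
- cover_a: Grey domed plastic cover, 144 mm rim diameter (a-d: 144, 126, 108, 90), lying open side up on its flat knob (52 mm across, 14 tall). 58 mm tall; wall 8 mm, top 13 mm vertical, can be pinched at the rim. Inner floor flat, 19 mm up, 60 mm across: a smaller cover's knob stands on it, so nested rims step up 19 mm. Origin: centre of knob's underside; z up. May be absent.
- cover_b: Grey domed plastic cover, 126 mm rim diameter (a-d: 144, 126, 108, 90), lying open side up on its flat knob (52 mm across, 14 tall). 58 mm tall; wall 8 mm, top 13 mm vertical, can be pinched at the rim. Inner floor flat, 19 mm up, 60 mm across: a smaller cover's knob stands on it, so nested rims step up 19 mm. Origin: centre of knob's underside; z up. May be absent.
- cover_c: Grey domed plastic cover, 108 mm rim diameter (a-d: 144, 126, 108, 90), lying open side up on its flat knob (52 mm across, 14 tall). 58 mm tall; wall 8 mm, top 13 mm vertical, can be pinched at the rim. Inner floor flat, 19 mm up, 60 mm across: a smaller cover's knob stands on it, so nested rims step up 19 mm. Origin: centre of knob's underside; z up. May be absent.
- cover_d: Grey domed plastic cover, 90 mm rim diameter (a-d: 144, 126, 108, 90), lying open side up on its flat knob (52 mm across, 14 tall). 58 mm tall; wall 8 mm, top 13 mm vertical, can be pinched at the rim. Inner floor flat, 19 mm up, 60 mm across: a smaller cover's knob stands on it, so nested rims step up 19 mm. Origin: centre of knob's underside; z up. May be absent.
- stand_seat (a point): Centre of the floor of the drip stand, 10 mm above the bench: a fixed steel cup 84 mm in outside diameter and 16 mm tall, with an 8 mm wall and a flat 68 mm recess 6 mm deep, on a thin black rubber ring. The pump bottle stands in it at the start. z up.
- bottle: Closed white pump bottle: a cylinder 58 mm in diameter up to 112 mm, then shoulder and pump head to 144 mm above its foot; about 0.2 kg. Origin: centre of its foot, z up. Can be gripped round the body from above, about 95 to 105 mm above the foot.
- shelf_top (a point): Centre of the top of the low stainless corner shelf, 60 mm above the bench: a fixed flat square plate 160 x 160 mm with a thin rail 18 mm high along its far (+x) and left (+y) edges and a white tiled corner behind the rails, 110 mm above the bench. x and y along the plate's edges.
- valve (a joint): Turning knob of the chrome mixing valve, rad: 0 = fully on (at one stop), 1.4 = fully off (at the other stop); grows as the knob is turned clockwise seen from above. It has light friction (under 0.2 N m) and stays where it is left.
- valve_grip (a point): On the knob's vertical axis, 67 mm above the bench, 10 mm below the top of the grip bar (66 long, 14 thick, 30 tall), which stands on a round knob 66 mm across, top 47 mm up. The bar lies along this point's x and turns with the knob; z up. Fixed chrome base 112 mm across. The bar's black-tipped +x end points to a flat black mark at on, a round black pip at off.
- caddy: Bystander: clear open plastic caddy, 130 x 160 x 90 mm with a wire bail to 150 mm. Origin: centre of its underside.
- squeegee: Bystander: clear acrylic squeegee lying flat, blade 230 mm along its y, handle 160 mm along its +x, 21 mm tall. Origin: under the blade's centre.
- scrubber: Bystander: long-handled tub scrubber lying along y, 380 mm long, 45 mm tall, its head at the -y end. Origin: on the bench, 160 mm from the head's centre.
Mind the look-alikes: they are no part of the job. What is shaped like the part that bears valve but orange or red is not meant. What is shaped like the cover_b but pink is not meant.

How it is judged (in metres and radians):
On the way, in this order (a step that is already met when the one before it is completed fails the run):
1. the valve is turned fully off while the bottle is still on the drip stand (value of joint valve above 1.26 rad and horizontal distance between bottle and stand_seat below 0.03 m), for 0.2 s.
2. with the valve off, the bottle stands on the corner shelf and all covers present are nested upside-down on the stand by size, let go (value of joint valve above 1.26 rad and x of bottle in the frame of shelf_top between -0.06 and 0.06 m and y of bottle in the frame of shelf_top between -0.06 and 0.06 m and z of bottle in the frame of shelf_top between -0.006 and 0.006 m and angle between bottle's own z axis and vertical below 0.1 rad and horizontal distance between each of cover_a, cover_b, cover_c, cover_d and stand_seat below 0.022 m and angle between each of cover_a, cover_b, cover_c, cover_d's own z axis and vertical below 0.12 rad and z of cover_a in the frame of stand_seat between -0.004 and 0.006 m and linear speed of each of cover_a, cover_b, cover_c, cover_d below 0.03 m/s and z of cover_b in the frame of stand_seat between -0.004 and 0.025 m and horizontal distance between each of cover_b, cover_c, cover_d and cover_a below 0.014 m and z of cover_b in the frame of cover_a between 0.012 and 0.025 m and z of cover_c in the frame of stand_seat between -0.004 and 0.044 m and z of cover_c in the frame of cover_a between 0.012 and 0.044 m and horizontal distance between each of cover_c, cover_d and cover_b below 0.014 m and z of cover_c in the frame of cover_b between 0.012 and 0.025 m and z of cover_d in the frame of stand_seat between -0.004 and 0.063 m and z of cover_d in the frame of cover_a between 0.012 and 0.063 m and z of cover_d in the frame of cover_b between 0.012 and 0.044 m and horizontal distance between cover_d and cover_c below 0.014 m and z of cover_d in the frame of cover_c between 0.012 and 0.025 m and contact force between the fingers and cover_a below 0.5 N and contact force between the fingers and cover_b below 0.5 N and contact force between the fingers and cover_c below 0.5 N and contact force between the fingers and cover_d below 0.5 N and contact force between the fingers and bottle below 0.5 N), for 0.3 s.
3. the valve is fully on for three seconds while the nest stands (value of joint valve below 0.14 rad and horizontal distance between each of cover_a, cover_b, cover_c, cover_d and stand_seat below 0.022 m and angle between each of cover_a, cover_b, cover_c, cover_d's own z axis and vertical below 0.12 rad and z of cover_a in the frame of stand_seat between -0.004 and 0.006 m and linear speed of each of cover_a, cover_b, cover_c, cover_d below 0.03 m/s and z of cover_b in the frame of stand_seat between -0.004 and 0.025 m and horizontal distance between each of cover_b, cover_c, cover_d and cover_a below 0.014 m and z of cover_b in the frame of cover_a between 0.012 and 0.025 m and z of cover_c in the frame of stand_seat between -0.004 and 0.044 m and z of cover_c in the frame of cover_a between 0.012 and 0.044 m and horizontal distance between each of cover_c, cover_d and cover_b below 0.014 m and z of cover_c in the frame of cover_b between 0.012 and 0.025 m and z of cover_d in the frame of stand_seat between -0.004 and 0.063 m and z of cover_d in the frame of cover_a between 0.012 and 0.063 m and z of cover_d in the frame of cover_b between 0.012 and 0.044 m and horizontal distance between cover_d and cover_c below 0.014 m and z of cover_d in the frame of cover_c between 0.012 and 0.025 m), for 2.8 s.
At the end, for the whole second after the job is handed in: Valve above 1.26 rad; bottle upright within 60 mm of the shelf's centre along both edges; covers nested open side up, largest lowest: within 22 mm of the stand's axis and 14 mm of each other's, level to 0.12 rad, each seated on the one below to 6 mm, at rest, let go (all of step 2); the robot touches nothing.
It fails at once if the caddy is pushed more than 30 mm (distance of caddy from where it was at the start of the episode above 0.03 m).
It fails at once if the squeegee is pushed more than 30 mm (distance of squeegee from where it was at the start of the episode above 0.03 m).
It fails at once if the scrubber is pushed more than 30 mm (distance of scrubber from where it was at the start of the episode above 0.03 m).
It fails at once if the pump bottle is knocked over (angle between bottle's own z axis and vertical above 0.8 rad).
Of cover_a, cover_b, cover_c, cover_d only 3 to 4 are there at a start; the rules pass over those that are not, and their reading is None.
At some moment in a run one of cover_a, cover_b, cover_c, cover_d may be knocked a few centimetres aside while the robot is not near it.
It also fails if it takes over 200 s, if anything falls off the work surface, if the arm or the gripper's body presses on something with over 40 N, if the wrist force passes 120 N, or if a joint passes its speed limit or range.

### The arm

A 7-joint arm with a two-finger parallel gripper is mounted at the origin on the work surface. World frame = base frame: x ahead of the robot, y to its left, z up, the work surface at z = 0. Lengths are in mm, angles in rad, forces in N, time in s.
With the tool pointing down it reaches from about 400 to 875 mm from the base axis. Payload 6.5 kg.
Tool frame: the origin (TCP) lies on the centre line of the jaws, within the pads' length; the fingertips stand 14 mm ahead of it and the grasp point (between the pads) lies 5 mm behind it (bot.tips_ahead is the distance from the TCP to the fingertips, in mm); z points along the fingers, y is the direction in which the jaws open and shut (so a half turn about z gives the same grasp; the last joint's range is limited). The gripper opens to 85 mm and grips with 20 to 120 N. Pads are 22 mm wide; open, the fingers measure 114 mm over their backs; the gripper's body (76 mm by 85 mm) begins 54 mm behind the grasp point. The pads swing forward as they close: fully open they stand 13 mm farther back than shut.
Start: joints at [-1.309, 0.536, -0.004, 1.538, 0.003, 1.067, -0.071], TCP at [209.269, 615.383, 245.29] pointing down, gripper open.
Joint ranges: [-2.7, 2.7], [-0.37, 2.16], [-1.27, 1.26], [0.24, 2.4], [-1.31, 4.45], [0.19, 1.91], [-2.76, 2.76]. Speed limits (rad/s): [2.39, 2.39, 3.14, 3.14, 3.14, 3.14, 3.14].

### API

Orientations are given as a unit quaternion [w, x, y, z].
In Python, from rig import bot gives the robot as it stands. The module is installed in compiled form; this text tells all that it offers.
- The arm moves only by the tool jog_arm, never from a script. Its argument "plan" is a list of rows, each a list of 6 numbers: the shift along the tool's x, y, z in mm, then the turn, a rotation vector about the tool's x, y, z in degrees. A call has 1 to 20 rows; each row shifts and turns the pose as measured when the row begins, along the tool's axes as they then stand; what a row does not reach is not made up. A row lasts 1/10 s, in which the tool goes at most 50 mm and 8.59 degrees, less where a joint would pass 70% of its speed; a pose out of reach is approached as far as the arm can. A call is refused whole if a number of a shift passes 50 or a number of a turn 8.59, either way. A call with a gripper value outside its range is refused whole. "grip" is the opening in per cent of the stroke, from 0 (shut) to 100 (fully open), set as the call begins (left out, the last holds). The fingers move at their own pace and stop on an object; "force" is the grip in N (left out, the last holds). Time passes only in rows, so rows that do not move let the fingers close. It gives the time, the measured TCP pose, the force and the opening at its end, in the units of the state.
- bot.read_state(): the state, without advancing time (a new reading comes with each control period).
- bot.grab_frame(name): name is "scene" or "top" or "wrist"; returns the picture (384x512x3 uint8, blue, green, red); there is no depth.
- bot.get_calibration(name): a dict with "vfov" (degrees; the focal length in pixels is half the picture's height over the tangent of half this angle, whatever the lens; pixels are square), "cx", "cy" (the principal point, pixels), "origin" and "orientation" of the camera in the world; the wrist camera has in their place "hand_eye" (4x4, takes a point from camera to tool coordinates, whose origin is the TCP and whose axes are the flange's). Camera axes: x right, y down, z forward; pixel columns grow to the right and rows downward; lengths in mm; the calibration is good to about 2 mm. A picture is of the moment at which its call begins: read the wrist's pose just before it. get_calibration takes no time and is no camera call.
- bot.close_job(): hands the job in, once; it reports no verdict.
The state is a dict: "time_s": time; "qpos": joint angles; "dq": joint speeds; "tau": joint torques, N m; "ee_pos": TCP position; "orientation": TCP orientation; "force": force on the tool from outside, world axes, zero at the start; "torque": the same for the moment, N m; "finger_gap": finger opening in mm.
Only numpy, scipy, OpenCV 4.12 (cv2) and the standard library are available. Lean on these libraries where they do the work, as an engineer would, in place of code of your own. Each camera call takes 0.05 s, during which the arm holds its last target.

## Working session

There is one attempt and no reset: what is moved stays moved. The work goes in short steps, Python scripts to look and compute and a tool call to move; the robot and the scene stay as the last step left them, time stands still between calls to the robot, and variables do not carry over. Pictures are saved under pics/ and viewed, and the job is handed in when it is done.

Besides the shell and the picture viewer there is one more tool, called after ">>>" as name([rows], argument=value, ...), one row to a line, values as JSON. jog_arm: Moves the arm, as the interface text tells. Its arguments: {"type":"object","properties":{"plan":{"type":"array","items":{"type":"array","items":{"type":"number"}}},"grip":{"type":"number"},"force":{"type":"number"}},"required":["plan"]}

```bash
mkdir -p pics; ls
python3 - <<'E'
from rig import bot
import cv2
s=bot.read_state();print(s)
for n in("scene","top","wrist"):
    print(n,bot.get_calibration(n))
    cv2.imwrite(f"pics/a_{n}.png",bot.grab_frame(n))
E
```

```text
pics
{'time_s': 0.0, 'qpos': array([-1.30922677,  0.53718709, -0.00441636,  1.53888722,  0.00260798,
        1.06727857, -0.07116748]), 'dq': array([-0.00063266, -0.00096086,  0.00122466,  0.00081647,  0.00062156,
        0.00117833,  0.00152355]), 'tau': array([ 3.99989112e-04, -5.83416975e+01,  1.04919724e+00, -2.59113389e+01,
        1.24000627e-02,  9.50526504e-03, -1.33758076e-05]), 'ee_pos': array([209.09008282, 614.80646758, 244.39422024]), 'orientation': array([-7.01522562e-05,  1.63108080e-01,  9.86607817e-01, -8.74525102e-04]), 'force': array([0.76548346, 0.14345808, 0.34333532]), 'torque': array([-0.06703134,  0.06138091,  0.00837077]), 'finger_gap': 85.27215130147574}
scene {'vfov': 55.44066058477782, 'cx': 257.7420073061683, 'cy': 186.75691382284225, 'origin': array([1290.82672277, -521.66440243, 1071.05509598]), 'orientation': array([-0.30910975,  0.81201956,  0.464201  , -0.17202567])}
top {'vfov': 53.15528618565214, 'cx': 249.39437650172863, 'cy': 188.89618318086272, 'origin': array([ 439.08804411,  -51.70687   , 1338.45016039]), 'orientation': array([ 0.02425051, -0.69830606,  0.71432568, -0.03897927])}
wrist {'vfov': 59.25859711811531, 'cx': 259.7301564722393, 'cy': 191.60426612882586, 'hand_eye': array([[-4.66076470e-04, -9.62266578e-01, -2.72108095e-01,
         6.95697114e+01],
       [ 9.99999470e-01, -6.98240580e-04,  7.56380842e-04,
        -4.23215600e-01],
       [-9.17836919e-04, -2.72107599e-01,  9.62266394e-01,
        -1.27654952e+02],
       [ 0.00000000e+00,  0.00000000e+00,  0.00000000e+00,
         1.00000000e+00]])}
```

View pics/a_scene.png

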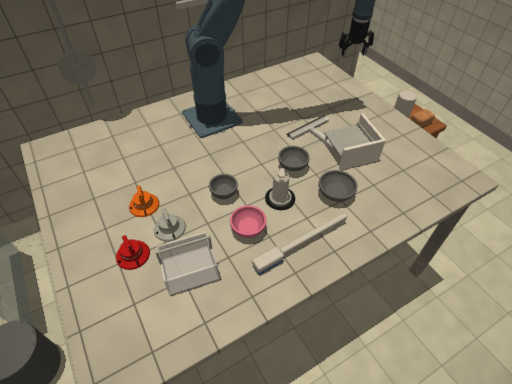

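View pics/a_top.png

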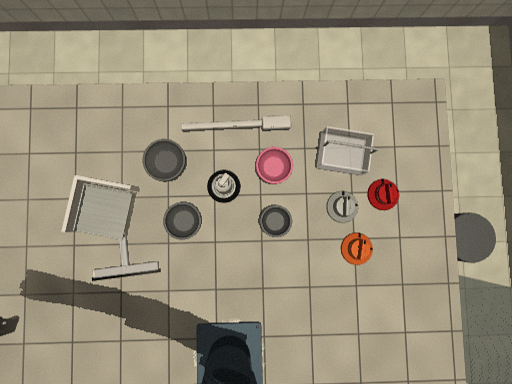

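View pics/a_wrist.png

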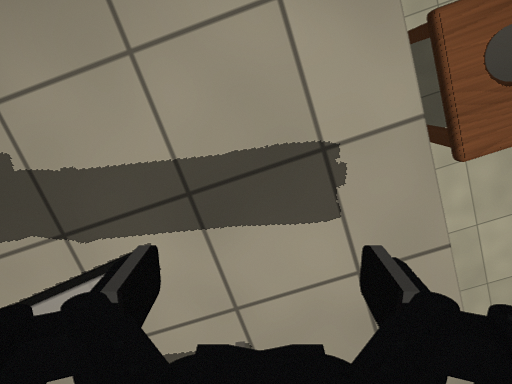

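```bash
cat > h.py <<'E'
from rig import bot
import numpy as np, cv2
from scipy.spatial.transform import Rotation as R
def rot(q): return R.from_quat([q[1],q[2],q[3],q[0]]).as_matrix()
def cam(n,s=None):
    c=bot.get_calibration(n); f=192/np.tan(np.radians(c['vfov']/2))
    if n=='wrist':
        s=s or bot.read_state(); T=np.eye(4);T[:3,:3]=rot(s['orientation']);T[:3,3]=s['ee_pos']
        M=T@c['hand_eye']
    else:
        M=np.eye(4);M[:3,:3]=rot(c['orientation']);M[:3,3]=c['origin']
    return f,c['cx'],c['cy'],M
def px2w(C,u,v,z):
    f,cx,cy,M=C; d=M[:3,:3]@np.array([(u-cx)/f,(v-cy)/f,1]); o=M[:3,3]
    return o+d*(z-o[2])/d[2]
def w2px(C,p):
    f,cx,cy,M=C; q=M[:3,:3].T@(np.asarray(p,float)-M[:3,3]); return np.array([cx+f*q[0]/q[2],cy+f*q[1]/q[2]])
def crop(img,u0,v0,u1,v1,k,name):
    cv2.imwrite(name,cv2.resize(img[v0:v1,u0:u1],None,fx=k,fy=k,interpolation=cv2.INTER_CUBIC))
def snap(n):
    s=bot.read_state(); im=bot.grab_frame(n); return im,cam(n,s),s
def move(p,yaw=None):
    "p target world; print shift in tool axes"
    s=bot.read_state(); Rm=rot(s['orientation']); d=Rm.T@(np.asarray(p,float)-s['ee_pos'])
    print('shift',d.round(1))
    y=np.degrees(np.arctan2(Rm[1,0],Rm[0,0]));print('tool x yaw',y.round(2),'z',Rm[:,2].round(4))
    return d
E
python3 - <<'E'
from h import *
C=cam('top')
for n,u,v,z in [('shelf',102,208,60),('bottle foot/stand',224,186,10),('A',165,160,58),('B',182,220,58),('C',275,220,58),('pink',274,165,58),('valve',343,206,77),('red',383,194,77),('or',357,249,77),('base',228,350,0),('caddy',347,150,0)]:
    print(n,px2w(C,u,v,z).round(0))
im=cv2.imread('pics/a_top.png')
crop(im,130,120,310,250,4.4,'pics/b1.png')
crop(im,300,110,420,270,3.7,'pics/b2.png')
crop(im,40,150,220,290,4.2,'pics/b3.png')
s=bot.read_state();print(rot(s['orientation']).round(3))
E
```

```text
shelf [501. 409.  60.]
bottle foot/stand [570.   7.  10.]
A [657. 201.  58.]
B [455. 146.  58.]
C [ 448. -163.   58.]
pink [ 633. -165.   58.]
valve [ 488. -387.   77.]
red [ 525. -522.   77.]
or [ 347. -427.   77.]
base [15.  4.  0.]
caddy [ 690. -431.    0.]
[[-0.947  0.322 -0.   ]
 [ 0.322  0.947 -0.001]
 [-0.    -0.001 -1.   ]]
```

View pics/b1.png

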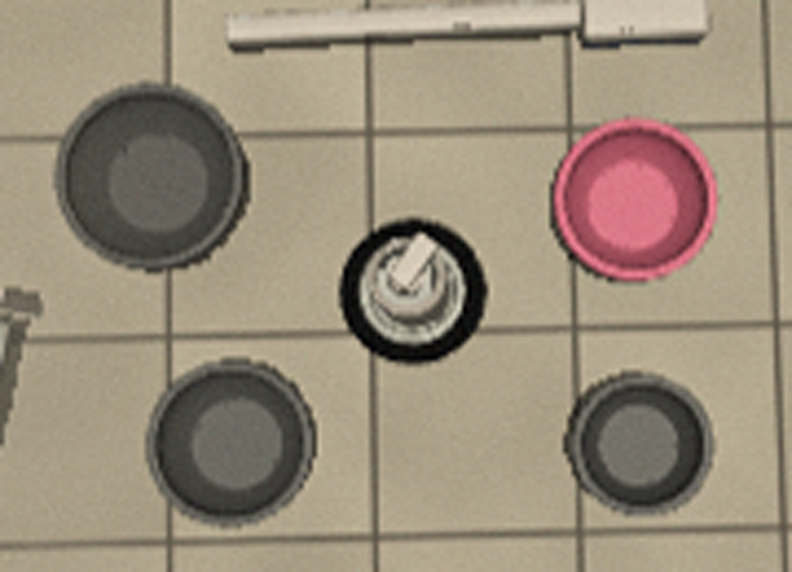

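View pics/b2.png

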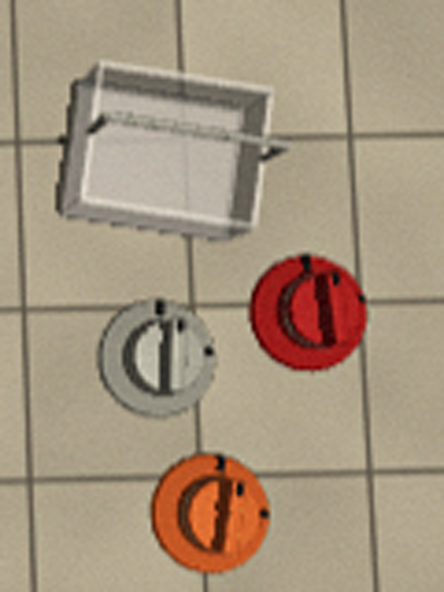

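View pics/b3.png

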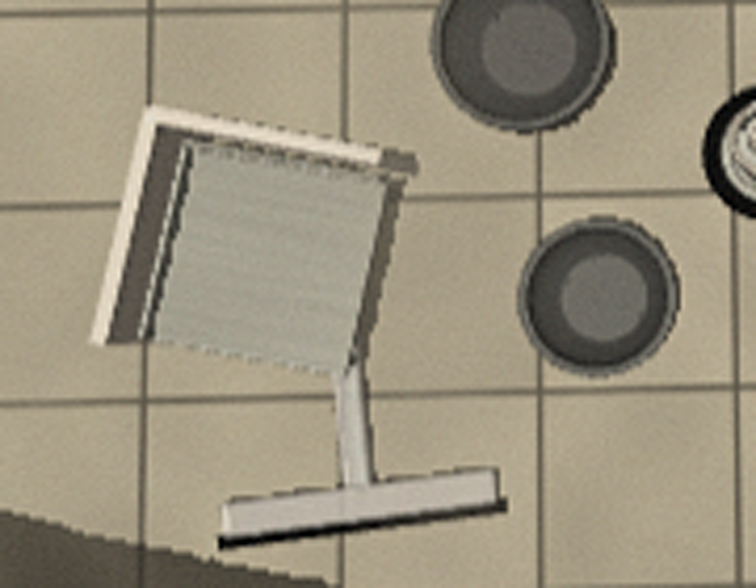

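>>> jog_arm([
  [-42,-18,0,0,0,0],
  [-42,-18,0,0,0,0],
  [-42,-18,0,0,0,0],
  [-42,-18,0,0,0,0],
  [-42,-18,0,0,0,0],
  [-42,-18,0,0,0,0],
  [-42,-18,0,0,0,0],
], grip=100)

```text
time_s: 0.85
ee_pos: [446.7, 400.7, 241.2]
orientation: [-0.003, 0.155, 0.988, -0.001]
force: [0.1, 0.7, -0.2]
finger_gap: 85.3
```

Run:
```python
from h import *
im,C,s=snap('wrist');cv2.imwrite('pics/c_shelf.png',im);print(s['qpos'].round(2)); np.save('c_shelf.npy',C[3]);move([560,0,260])
```

```text
[-0.85  0.46  0.06  1.68 -0.04  1.01  0.48]
shift [-224.  -339.   -16.8]
tool x yaw 161.55 z [-0.0015 -0.0051 -1.    ]
```

View pics/c_shelf.png

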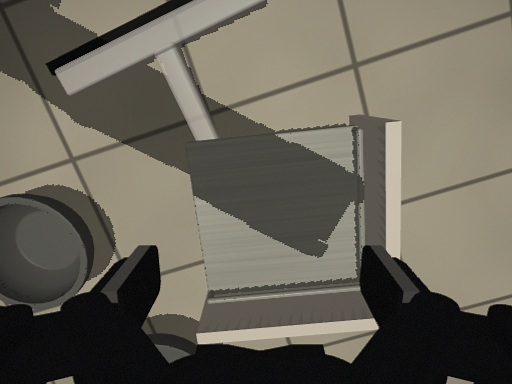

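>>> jog_arm([
  [-26,-38,-2,0,0,0],
  [-26,-38,-2,0,0,0],
  [-26,-38,-2,0,0,0],
  [-26,-38,-2,0,0,0],
  [-26,-38,-2,0,0,0],
  [-26,-38,-2,0,0,0],
  [-26,-38,-2,0,0,0],
  [-26,-38,-2,0,0,0],
  [-26,-38,-2,0,0,0],
  [0,0,0,0,0,0],
])

```text
time_s: 1.9
ee_pos: [568.3, -15.9, 259.4]
orientation: [-0.001, 0.163, 0.987, -0.004]
force: [0.2, 0.6, 0.1]
finger_gap: 85.5
```

Run:
```python
from h import *
f,cx,cy,_=cam('wrist');C=(f,cx,cy,np.load('c_shelf.npy'))
for u,v in [(188,142),(357,126),(360,284),(208,293)]: print(px2w(C,u,v,60).round(0))
im,C,s=snap('wrist');cv2.imwrite('pics/c_stand.png',im);np.save('c_stand.npy',C[3]);move([469,-380,245])
```

```text
[398. 347.  60.]
[431. 497.  60.]
[588. 463.  60.]
[550. 311.  60.]
shift [ -23.5 -380.2   16. ]
tool x yaw 161.47 z [-0.0035 -0.0046 -1.    ]
```

View pics/c_stand.png

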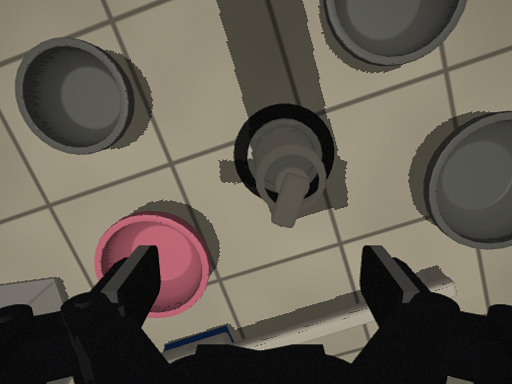

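>>> jog_arm([
  [-3,-46,1.5,0,0,0],
  [-3,-46,1.5,0,0,0],
  [-3,-46,1.5,0,0,0],
  [-3,-46,1.5,0,0,0],
  [-3,-46,1.5,0,0,0],
  [-3,-46,1.5,0,0,0],
  [-3,-46,1.5,0,0,0],
  [-3,-46,1.5,0,0,0],
  [0,0,0,0,0,0],
])

```text
time_s: 2.85
ee_pos: [478.1, -363.3, 243.9]
orientation: [-0.003, 0.149, 0.989, 0.002]
force: [-0.7, 0.8, 0.9]
finger_gap: 85.3
```

Run:
```python
from h import *
im,C,s=snap('wrist');np.save('c_valve.npy',C[3]);print(w2px(C,[488,-387,60]),s['qpos'].round(2))
crop(im,140,60,400,260,3,'pics/d_valve.png')
```

```text
[238.75568349 190.56441302] [ 0.35  0.47  0.31  1.69 -0.16  1.02  1.99]
```

View pics/d_valve.png

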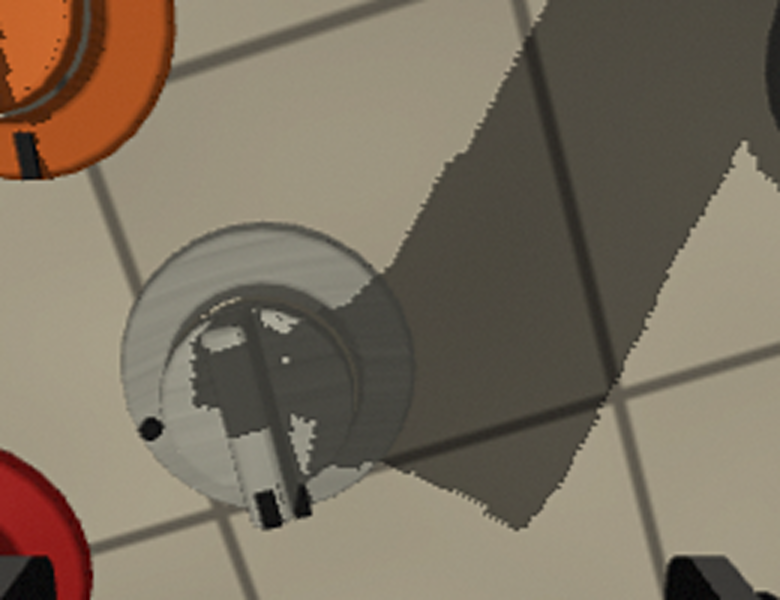

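Run:
```python
from h import *
f,cx,cy,_=cam('wrist');C=(f,cx,cy,np.load('c_valve.npy'))
P=lambda u,v,z:px2w(C,140+u/3,60+v/3,z)
e1=[P(205,328,77),P(245,318,77)];e2=[P(256,530,77),P(288,516,77)]
a=sum(e1)/2;b=sum(e2)/2
print(e1,e2);print('bar',a.round(1),b.round(1),'mid',((a+b)/2).round(1),np.linalg.norm(b-a),np.degrees(np.arctan2(*(b-a)[[1,0]])))
for z in (12,20,25): print(P(267,365,z).round(1), np.linalg.norm(P(120,365,z)-P(413,365,z)))
print(P(259,385,47).round(1),np.linalg.norm(P(160,385,47)-P(358,385,47)))
print('pip',P(151,429,20).round(1))
Ct=cam('top');print('topview bar', px2w(Ct,344,206,77),px2w(Ct,343,206,20))
```

```text
[array([ 457.23385994, -404.40623548,   77.        ]), array([ 457.88851642, -392.10123769,   77.        ])] [array([ 522.87703182, -410.68835399,   77.        ]), array([ 521.37651182, -399.63021422,   77.        ])]
bar [ 457.6 -398.3   77. ] [ 522.1 -405.2   77. ] mid [ 489.8 -401.7   77. ] 64.93382152605504 -6.1048055193388056
[ 486.9 -400.7   12. ] 107.11098756174785
[ 485.2 -399.5   20. ] 104.7305518164469
[ 484.2 -398.7   25. ] 103.24277947563378
[ 485.3 -399.9   47. ] 65.69651913323428
pip [ 495.5 -447.4   20. ]
topview bar [ 488.41074917 -390.54549421   77.        ] [ 490.71812877 -402.38677227   20.        ]
```

>>> jog_arm([
  [0,-30,20,0,0,-5.5],
  [0,0,20,0,0,-5.5],
  [0,0,20,0,0,0],
  [0,0,0,0,0,0],
])

```text
time_s: 3.3
ee_pos: [477.4, -378.1, 181.2]
orientation: [-0.001, 0.042, 0.999, 0.007]
force: [0.6, 0.3, -0.4]
finger_gap: 85.5
```

Run:
```python
from h import *
move([488,-401,66])
```

```text
shift [-12.7 -23.5 114.9]
tool x yaw 175.19 z [-0.001   0.0136 -0.9999]
```

>>> jog_arm([
  [-6,-12,20,0.8,0,1.2],
  [-6,-12,20,0,0,0],
  [0,0,20,0,0,0],
  [0,0,18,0,0,0],
  [0,0,18,0,0,0],
  [0,0,0,0,0,0],
])

```text
time_s: 3.9
ee_pos: [499.3, -390.8, 87.2]
orientation: [0.003, 0.046, 0.999, 0.002]
force: [-0.3, 0.8, -1.6]
finger_gap: 85.4
```

Run:
```python
from h import *
move([488,-401,66])
im,C,s=snap('wrist');cv2.imwrite('pics/e.png',im)
```

```text
shift [ 10.4 -11.3  21.1]
tool x yaw 174.78 z [ 0.0062  0.0042 -1.    ]
```

View pics/e.png

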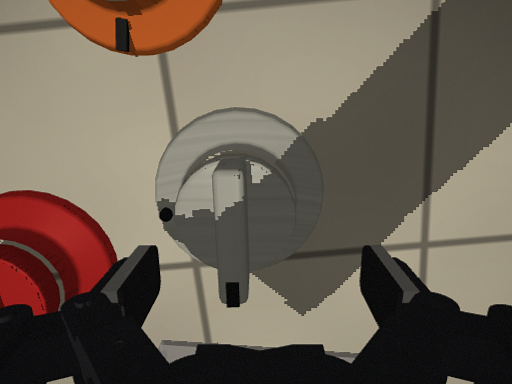

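>>> jog_arm([
  [10,-11,0,0,0,0],
  [0,0,0,0,0,0],
  [0,0,10,0,0,0],
  [0,0,10,0,0,0],
  [0,0,0,0,0,0],
])

```text
time_s: 4.45
ee_pos: [491.6, -402.7, 72.1]
orientation: [0.007, 0.045, 0.999, 0.0]
force: [0.2, 0.1, -0.3]
finger_gap: 85.4
```

Run:
```python
from h import *
move([488,-401,66])
im,C,s=snap('wrist');cv2.imwrite('pics/e2.png',im);print(s['force'])
```

```text
shift [3.9 1.4 6.1]
tool x yaw 174.85 z [ 1.430e-02 -5.000e-04 -9.999e-01]
[ 0.15470239  0.10392869 -0.28517356]
```

View pics/e2.png

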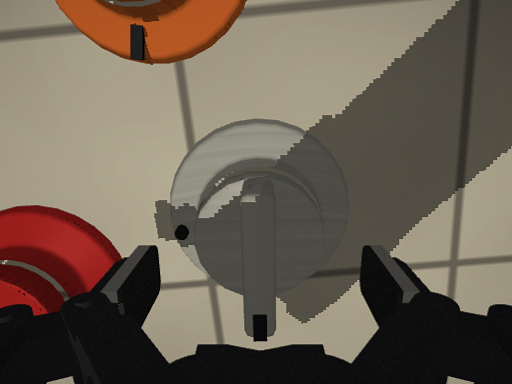

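>>> jog_arm([
  [4,1,6,0,-0.8,0],
  [0,0,0,0,0,0],
  [0,0,0,0,0,0],
  [0,0,0,0,0,0],
  [0,0,0,0,0,0],
  [0,0,0,0,0,0],
  [0,0,0,0,0,0],
  [0,0,0,0,0,0],
], grip=0, force=30)

```text
time_s: 5.3
ee_pos: [489.0, -402.9, 67.3]
orientation: [0.015, 0.045, 0.999, -0.001]
force: [-0.4, -1.1, -0.8]
finger_gap: 13.1
```

>>> jog_arm([
  [0,0,0,0,1.7,4],
  [0,0,0,0,0,6],
  [0,0,0,0,0,6],
  [0,0,0,0,0,6],
])

```text
time_s: 5.7
ee_pos: [489.3, -401.9, 67.3]
orientation: [-0.001, 0.24, 0.971, 0.001]
force: [-0.5, 0.6, -1.2]
finger_gap: 13.3
```

>>> jog_arm([
  [0,0,0,0,0,8],
  [0,0,0,0,0,8],
  [0,0,0,0,0,8],
  [0,0,0,0,0,8],
  [0,0,0,0,0,8],
  [0,0,0,0,0,8],
  [0,0,0,0,0,8],
])

```text
time_s: 6.4
ee_pos: [491.6, -400.3, 67.4]
orientation: [0.0, 0.681, 0.733, 0.001]
force: [-2.1, 0.4, 0.3]
finger_gap: 13.3
```

Run:
```python
from h import *
move([488,-401,66]);s=bot.read_state();print(s['force'],s['torque'],s['qpos'].round(2))
```

```text
shift [-0.4 -3.7  1.4]
tool x yaw 94.23 z [ 1.7e-03  6.0e-04 -1.0e+00]
[-2.05956194  0.35816262  0.33930538] [-0.3716488   0.42589993  1.21611548] [ 0.23  0.81  0.56  1.71 -0.58  0.79  1.14]
```

>>> jog_arm([
  [0,0,0,0,0,0],
  [0,0,0,0,0,0],
  [0,0,0,0,0,0],
  [0,0,0,0,0,0],
  [0,0,0,0,0,0],
  [0,0,-25,0,0,0],
  [0,0,-45,0,0,0],
  [0,0,-45,0,0,0],
  [0,0,-45,0,0,0],
  [0,0,0,0,0,0],
], grip=100)

```text
time_s: 7.4
ee_pos: [491.1, -399.9, 232.2]
orientation: [-0.001, 0.676, 0.736, 0.001]
force: [0.5, -0.9, -0.2]
finger_gap: 85.2
```

Run:
```python
from h import *
im,C,s=snap('wrist');np.save('c_v2.npy',C[3]);cv2.imwrite('pics/f.png',im)
move([560,0,250])
```

```text
shift [391.2 103.4 -18.4]
tool x yaw 94.88 z [-0.0028  0.0062 -1.    ]
```

View pics/f.png

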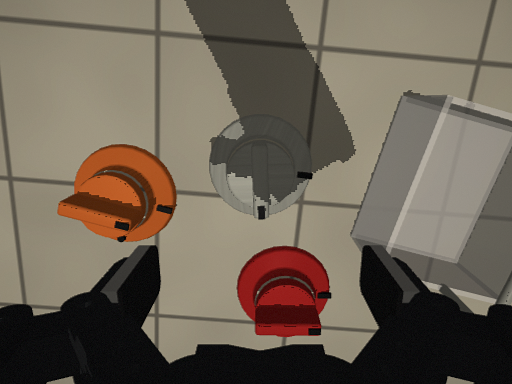

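```bash
cat > fit.py <<'E'
from h import *
def black(im,roi,thr=35):
    u0,v0,u1,v1=roi; m=(im[v0:v1,u0:u1].max(2)<thr).astype(np.uint8)
    n,l,st,ct=cv2.connectedComponentsWithStats(m); i=1+np.argmax(st[1:,4]); pts=np.argwhere(l==i)[:,::-1]+[u0,v0]
    h=cv2.convexHull(pts.astype(np.float32)); return cv2.fitEllipse(h)
E
python3 - <<'E'
from fit import *
f,cx,cy,_=cam('wrist');C=(f,cx,cy,np.load('c_stand.npy'))
im=cv2.imread('pics/c_stand.png');e=black(im,(215,95,345,210));print(e,px2w(C,*e[0],2).round(1),e[1][0]/f*385)
im=cv2.imread('pics/a_top.png');e=black(im,(200,160,250,210));Ct=cam('top');print(e,px2w(Ct,*e[0],2).round(1))
for n,u,v in [('Ct',275,220),]: pass
# covers: hough on top using grayscale rim
for n,(u,v),r in [('A',(165,160),21.5),('B',(182,220),19),('C',(275,220),16.3)]:
    w=30;k=8
    g=cv2.cvtColor(im[v-w:v+w,u-w:u+w],cv2.COLOR_BGR2GRAY);m=(g<118).astype(np.uint8)
    nn,l,st,ct=cv2.connectedComponentsWithStats(m);i=l[w,w] or 1+np.argmax(st[1:,4]);pts=np.argwhere(l==i)[:,::-1]+[u-w,v-w]
    h=cv2.convexHull(pts.astype(np.float32));e=cv2.fitEllipse(h);print(n,e,px2w(Ct,*e[0],55).round(1),np.array(e[1])*(1338-55)/Ct[0])
E
```

```text
((283.7563781738281, 152.84637451171875), (98.53601837158203, 100.2723617553711), 48.007938385009766) [569.9  10.5   2. ] 112.37772250989697
((223.20645141601562, 185.94598388671875), (31.629331588745117, 32.081077575683594), 68.40888214111328) [571.   10.3   2. ]
A ((166.1355438232422, 156.1357879638672), (50.77940368652344, 57.09185791015625), 175.35874938964844) [670.8 198.1  55. ] [169.75461967 190.85703892]
B ((172.91123962402344, 218.02911376953125), (54.190311431884766, 65.8323745727539), 40.39055252075195) [462.3 176.6  55. ] [181.157222   220.07642658]
C ((267.1777038574219, 216.6243438720703), (50.2928352355957, 68.27685546875), 29.739660263061523) [ 459.7 -137.    55. ] [168.12803022 228.2482816 ]
```

>>> jog_arm([
  [0,0,0,0,0,-8.5],
  [0,0,0,0,0,-8.5],
  [0,0,0,0,0,-8.5],
  [0,0,0,0,0,-8.5],
  [0,0,0,0,0,-8.5],
  [0,0,0,0,0,-8.5],
  [0,0,0,0,0,0],
])

```text
time_s: 8.15
ee_pos: [487.3, -394.6, 221.4]
orientation: [-0.007, 0.285, 0.958, 0.005]
force: [0.7, 1.1, 0.5]
finger_gap: 85.3
```

Run:
```python
from h import *
move([570,10,240])
```

```text
shift [152.4 384.1 -13.7]
tool x yaw 146.84 z [-0.0106  0.0142 -0.9998]
```

Add to h.py:
```python
def goal(p,yaw=None):
    "shift & turn (tool axes) to p with tool vertical, tool-x yaw deg"
    s=bot.read_state(); Rm=rot(s['orientation'])
    y=np.degrees(np.arctan2(Rm[1,0],Rm[0,0]))
    yw=y if yaw is None else yaw
    c,k=np.cos(np.radians(yw)),np.sin(np.radians(yw))
    G=np.array([[c,k,0],[k,-c,0],[0,0,-1.]])
    rv=np.degrees(R.from_matrix(Rm.T@G).as_rotvec())
    print('t',round(s['time_s'],2),'pos',s['ee_pos'].round(1),'F',s['force'].round(1),'gap',round(s['finger_gap'],1))
    print('shift',(Rm.T@(np.asarray(p,float)-s['ee_pos'])).round(1),'turn',rv.round(2),'yaw',y.round(2))
```

```text
(no output)
```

>>> jog_arm([
  [17,42,-1.5,0,0,0],
  [17,42,-1.5,0,0,0],
  [17,42,-1.5,0,0,0],
  [17,42,-1.5,0,0,0],
  [17,42,-1.5,0,0,0],
  [17,42,-1.5,0,0,0],
  [17,42,-1.5,0,0,0],
  [17,42,-1.5,0,0,0],
  [17,42,-1.5,0,0,0],
  [0,0,0,0,0,0],
])

```text
time_s: 9.15
ee_pos: [571.4, 19.2, 231.0]
orientation: [-0.013, 0.307, 0.952, 0.005]
force: [-0.1, 1.2, -0.5]
finger_gap: 85.3
```

Run:
```python
from h import *
im,C,s=snap('wrist');np.save('c_b.npy',C[3]);cv2.imwrite('pics/g.png',im)
goal([570.5,10.4,170],147)
```

```text
t 9.2 pos [570.6  15.3 230.9] F [ 0.2 -0.1 -0.9] gap 85.3
shift [-4.4 -3.9 60.8] turn [-0.03 -1.55 -2.96] yaw 144.04
```

View pics/g.png

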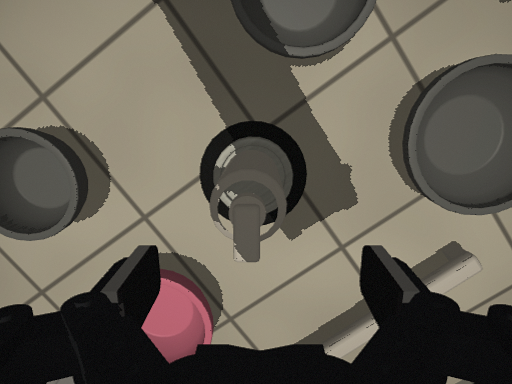

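>>> jog_arm([
  [-4,-4,20,0,-1.5,-3],
  [0,0,25,0,0,0],
  [0,0,20,0,0,0],
  [0,0,0,0,0,0],
  [0,0,0,0,0,0],
])

```text
time_s: 9.7
ee_pos: [569.3, 3.3, 162.6]
orientation: [-0.001, 0.292, 0.957, -0.002]
force: [0.0, -0.0, -0.2]
finger_gap: 85.5
```

Run:
```python
from h import *
im,C,s=snap('wrist');cv2.imwrite('pics/g2.png',im)
goal([570.5,10.4,106],147)
for z in (122,):
  for a in range(0,360,90): print(w2px(C,[570.5+29*np.cos(np.radians(a)),10.4+29*np.sin(np.radians(a)),z]).round())
```

```text
t 9.75 pos [569.1   3.2 162.7] F [-0.2 -0.6 -0.2] gap 85.5
shift [ 2.9  7.  56.7] turn [-0.29 -0.   -0.89] yaw 146.11
[302. 267.]
[320. 197.]
[242. 182.]
[229. 253.]
```

View pics/g2.png

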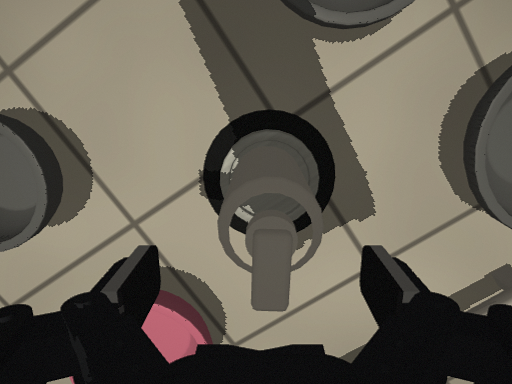

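>>> jog_arm([
  [3,7,10,0,0,-0.9],
  [0,0,15,0,0,0],
  [0,0,15,0,0,0],
  [0,0,15,0,0,0],
  [0,0,0,0,0,0],
  [0,0,0,0,0,0],
])

```text
time_s: 10.35
ee_pos: [572.5, 11.4, 105.6]
orientation: [0.001, 0.284, 0.959, -0.001]
force: [0.3, -0.1, 0.4]
finger_gap: 85.1
```

Run:
```python
from h import *
im,C,s=snap('wrist');cv2.imwrite('pics/g3.png',im)
goal([570.5,10.4,106],147)
```

```text
t 10.4 pos [572.3  11.5 105.6] F [ 0.1 -0.  -0.2] gap 85.6
shift [ 1.  -1.9 -0.4] turn [-0.1   0.18  0.02] yaw 147.02
```

View pics/g3.png

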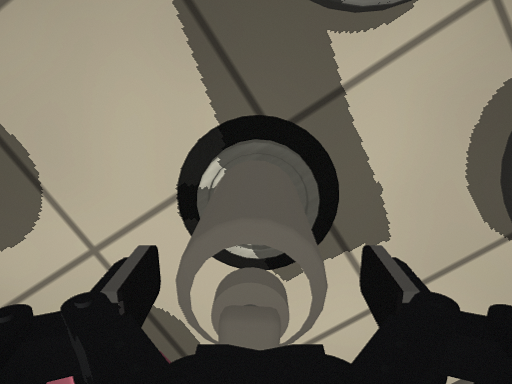

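>>> jog_arm([
  [1,-2,0,0,0,0],
  [0,0,0,0,0,0],
  [0,0,0,0,0,0],
  [0,0,0,0,0,0],
  [0,0,0,0,0,0],
  [0,0,0,0,0,0],
  [0,0,0,0,0,0],
], grip=0, force=40)

```text
time_s: 11.1
ee_pos: [570.9, 10.2, 107.3]
orientation: [0.002, 0.284, 0.959, -0.001]
force: [-0.3, 0.3, -2.3]
finger_gap: 56.8
```

>>> jog_arm([
  [0,0,-15,0,0,0],
  [0,0,-25,0,0,0],
  [0,0,-30,0,0,0],
  [0,0,-30,0,0,0],
  [0,0,-20,0,0,0],
  [0,0,0,0,0,0],
])

```text
time_s: 11.7
ee_pos: [570.1, 10.1, 235.7]
orientation: [0.002, 0.284, 0.959, -0.001]
force: [0.6, 0.8, -1.9]
finger_gap: 56.9
```

Run:
```python
from h import *
im,C,s=snap('wrist');cv2.imwrite('pics/g4.png',im)
goal([492,404.5,225],147)
```

```text
t 11.75 pos [569.3  10.2 234.2] F [ 0.7 -0.6 -1.1] gap 56.5
shift [279.9 288.4   7.9] turn [-0.08  0.19 -0.04] yaw 146.96
```

View pics/g4.png

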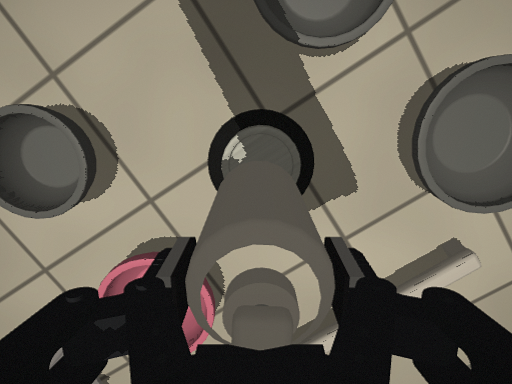

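>>> jog_arm([
  [10,10,0,0,0,0],
  [20,20,0,0,0,0],
  [27,28,0,0,0,0],
  [27,28,0,0,0,0],
  [27,28,0,0,0,0],
  [27,28,0,0,0,0],
  [27,28,0,0,0,0],
  [27,28,0,0,0,0],
  [27,28,0,0,0,0],
  [27,28,0,0,0,0],
  [18,18,0,0,0,0],
  [8,9,0,0,0,0],
  [0,0,0,0,0,0],
  [0,0,0,0,0,0],
])

```text
time_s: 13.15
ee_pos: [472.2, 414.9, 211.2]
orientation: [-0.011, 0.282, 0.959, -0.013]
force: [0.4, -0.3, -2.8]
finger_gap: 56.9
```

Run:
```python
from h import *
C=cam('top')
q=[px2w(C,40+u/4.2,150+v/4.2,60) for u,v in [(160,140),(398,182),(345,375),(145,340)]]
print(np.round(q,0),np.mean(q,0).round(0))
im,C,s=snap('wrist');cv2.imwrite('pics/g5.png',im)
cv2.imwrite('pics/g5t.png',cv2.resize(bot.grab_frame('top')[120:300,30:280],None,fx=3,fy=3))
goal([492,404.5,157],147)
```

```text
[[584. 489.  60.]
 [547. 301.  60.]
 [396. 342.  60.]
 [427. 498.  60.]] [489. 407.  60.]
t 13.25 pos [472.8 414.3 211.6] F [-0.6  0.4 -2.1] gap 57.0
shift [-22.2   3.8  54.2] turn [-1.72 -0.83  0.13] yaw 147.11
```

View pics/g5.png

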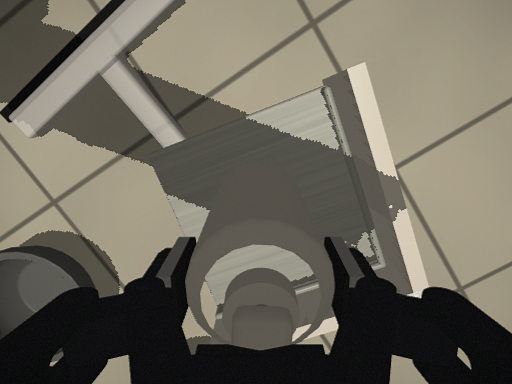

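View pics/g5t.png

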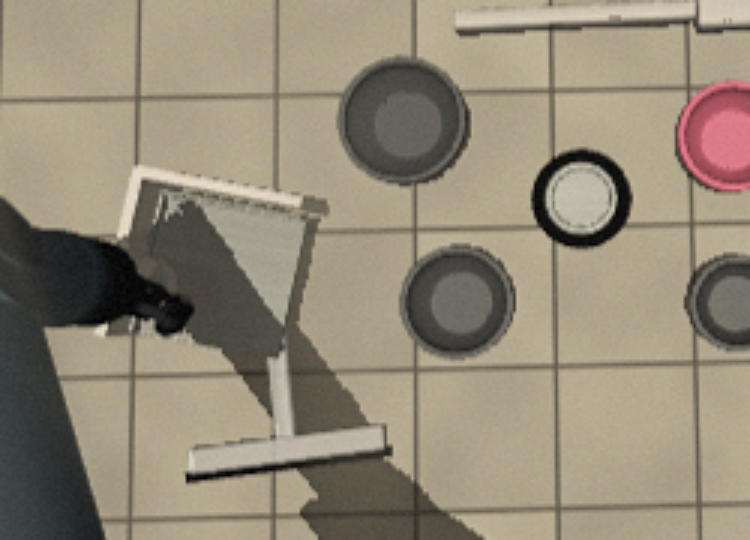

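>>> jog_arm([
  [-11,2,0,-1.7,-0.8,0],
  [-11,2,10,0,0,0],
  [0,0,12,0,0,0],
  [0,0,12,0,0,0],
  [0,0,8,0,0,0],
  [0,0,0,0,0,0],
  [0,0,0,0,0,0],
])

```text
time_s: 13.95
ee_pos: [496.2, 398.9, 164.7]
orientation: [-0.001, 0.287, 0.958, -0.002]
force: [0.7, -0.7, -1.2]
finger_gap: 56.8
```

Run:
```python
from h import *
goal([492,404.5,157.5],147)
```

```text
t 13.95 pos [496.2 398.9 164.7] F [ 0.7 -0.7 -1.2] gap 56.8
shift [6.6 2.4 7.2] turn [-0.28 -0.01 -0.38] yaw 146.62
```

>>> jog_arm([
  [6,2,3,-0.3,0,0],
  [0,0,2,0,0,0],
  [0,0,2,0,0,0],
  [0,0,0,0,0,0],
  [0,0,0,0,0,0],
])

```text
time_s: 14.45
ee_pos: [491.5, 406.1, 158.2]
orientation: [0.0, 0.286, 0.958, 0.001]
force: [0.2, 0.1, -0.9]
finger_gap: 56.8
```

>>> jog_arm([
  [0,0,1,0,0,0],
  [0,0,0,0,0,0],
  [0,0,0,0,0,0],
])

```text
time_s: 14.75
ee_pos: [491.9, 406.0, 157.5]
orientation: [0.0, 0.286, 0.958, 0.002]
force: [-0.6, 0.2, -2.1]
finger_gap: 56.7
```

>>> jog_arm([
  [0,0,1.5,0,0,0],
  [0,0,0,0,0,0],
  [0,0,0,0,0,0],
])

```text
time_s: 15.05
ee_pos: [492.4, 406.2, 157.4]
orientation: [0.001, 0.286, 0.958, 0.002]
force: [-0.0, -0.6, -2.3]
finger_gap: 56.8
```

>>> jog_arm([
  [0,0,0,0,0,0],
  [0,0,0,0,0,0],
  [0,0,0,0,0,0],
  [0,0,0,0,0,0],
  [0,0,0,0,0,0],
  [0,0,-10,0,0,0],
  [0,0,-20,0,0,0],
  [0,0,-30,0,0,0],
  [0,0,-30,0,0,0],
  [0,0,-15,0,0,0],
  [0,0,0,0,0,0],
], grip=100)

```text
time_s: 16.15
ee_pos: [492.8, 405.8, 269.7]
orientation: [0.001, 0.287, 0.958, 0.003]
force: [-0.1, -0.4, -0.5]
finger_gap: 85.7
```

Run:
```python
from h import *
im,C,s=snap('wrist');cv2.imwrite('pics/g6.png',im)
print(w2px(C,[492,405,60]),w2px(C,[492,405,204]))
im=bot.grab_frame('scene');crop(im,150,80,420,280,2.9,'pics/g6s.png')
goal([600,180,250],147)
```

```text
[257.51344218 166.77677136] [257.8432453  214.66685724]
t 16.25 pos [491.8 405.2 267. ] F [-0.1 -0.2 -0.7] gap 85.5
shift [-214.1 -128.8   16.6] turn [ 0.18 -0.01 -0.32] yaw 146.68
```

View pics/g6.png

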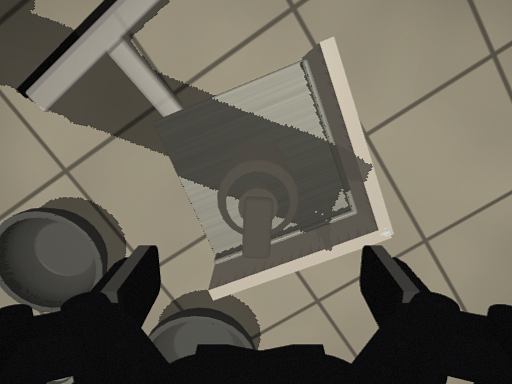

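View pics/g6s.png

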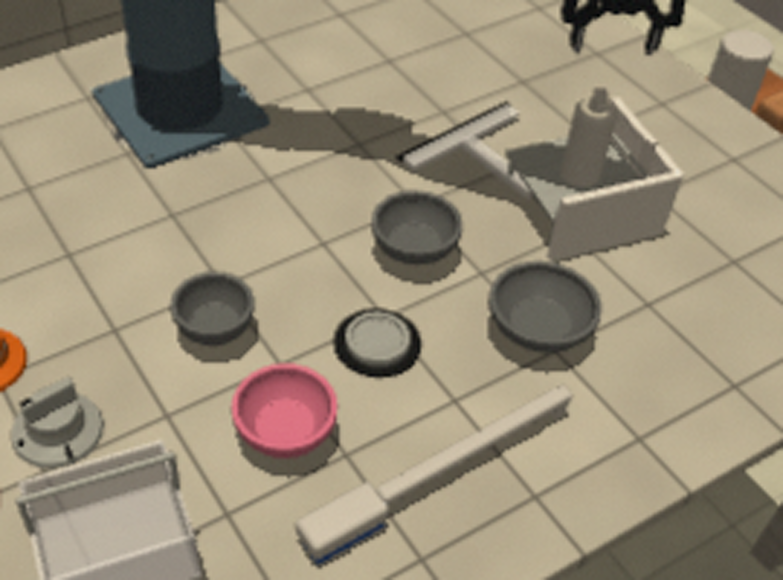

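Run:
```python
from h import *
print(bot.tips_ahead); goal([640,185,235],147)
```

```text
14.0
t 16.25 pos [491.8 405.2 267. ] F [-0.1 -0.2 -0.7] gap 85.5
shift [-244.8 -102.7   31.7] turn [ 0.18 -0.01 -0.32] yaw 146.68
```

>>> jog_arm([
  [-20,-8,0,0,0,0],
  [-38,-16,0,0,0,0],
  [-38,-16,0,0,0,0],
  [-38,-16,0,0,0,0],
  [-38,-16,3,0,0,0],
  [-36,-16,6,0,0,0],
  [-25,-10,6,0,0,0],
  [-10,-4,6,0,0,0],
  [0,0,0,0,0,0],
  [0,0,0,0,0,0],
])

```text
time_s: 17.25
ee_pos: [635.5, 180.6, 229.4]
orientation: [-0.009, 0.283, 0.959, -0.005]
force: [-0.1, 0.1, 0.4]
finger_gap: 85.6
```

Run:
```python
from h import *
im,C,s=snap('wrist');np.save('c_A.npy',C[3]);cv2.imwrite('pics/hA.png',im);print(w2px(C,[657,201,58]))
goal([640,185,235],147)
```

```text
[294.47419519 185.67709555]
t 17.3 pos [635.2 181.  229.4] F [-0.5  1.1 -0.2] gap 85.5
shift [-1.8  5.9 -5.7] turn [-0.88 -0.78  0.12] yaw 147.12
```

View pics/hA.png

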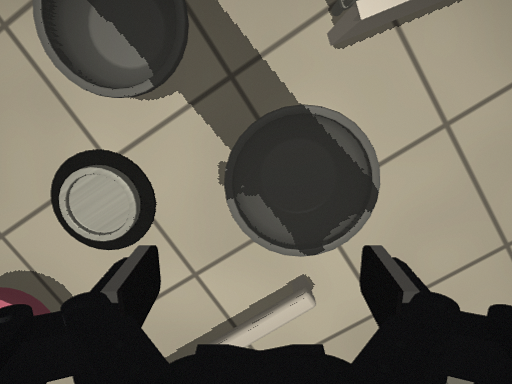

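```bash
cat >> h.py <<'E'
from scipy.optimize import minimize
def fitcirc(im,C,c0,r,z,draw=None,wall=8,span=14):
    g=cv2.GaussianBlur(cv2.cvtColor(im,cv2.COLOR_BGR2GRAY),(3,3),0)
    e=cv2.Canny(g,25,60); dt=np.minimum(cv2.distanceTransform(255-e,cv2.DIST_L2,5),5)
    t=np.radians(np.arange(0,360,3)); f,cx,cy,M=C
    def pr(c):
        o=[]
        for rr in ((r,r-wall) if wall else (r,)):
            P=np.c_[c[0]+rr*np.cos(t),c[1]+rr*np.sin(t),np.full(t.size,z)]
            q=(P-M[:3,3])@M[:3,:3]; o.append(np.c_[cx+f*q[:,0]/q[:,2],cy+f*q[:,1]/q[:,2]])
        return np.vstack(o)
    def cost(c):
        p=pr(c);return cv2.remap(dt.astype(np.float32),p[:,0].astype(np.float32)[None],p[:,1].astype(np.float32)[None],cv2.INTER_LINEAR,borderMode=cv2.BORDER_CONSTANT,borderValue=5).mean()
    g0=[(cost((c0[0]+a,c0[1]+b)),c0[0]+a,c0[1]+b) for a in np.arange(-span,span+1,2) for b in np.arange(-span,span+1,2)]
    m=min(g0); o=minimize(cost,m[1:],method='Nelder-Mead',options=dict(initial_simplex=np.array([[m[1],m[2]],[m[1]+2,m[2]],[m[1],m[2]+2]])))
    if draw:
        d=im.copy()
        for u,v in pr(o.x): 
            if 0<=u<511 and 0<=v<383: d[int(round(v)),int(round(u))]=(0,255,0)
        cv2.imwrite(draw,d)
    return o.x.round(1),round(o.fun,2)
E
python3 - <<'E'
from h import *
f,cx,cy,_=cam('wrist');C=(f,cx,cy,np.load('c_A.npy'));im=cv2.imread('pics/hA.png')
for r in (72,63,54): print(r,fitcirc(im,C,(657,201),r,58,f'pics/hA_fit{r}.png'))
print('B',[(r,fitcirc(im,C,(455,146),r,58,None,8,16)) for r in (72,63,54)])
print('stand',fitcirc(im,C,(570,10),42,16,'pics/st.png',8))
E
```

```text
72 (array([659.7, 206.7]), np.float64(1.43))
63 (array([668.9, 205.5]), np.float64(2.62))
54 (array([670.3, 191.6]), np.float64(3.13))
B [(72, (array([455.2, 157.6]), np.float64(3.38))), (63, (array([456.2, 148.3]), np.float64(2.87))), (54, (array([455.1, 138.2]), np.float64(3.46)))]
stand (array([571.9,  10.8]), np.float64(0.84))
```

View pics/hA_fit72.png

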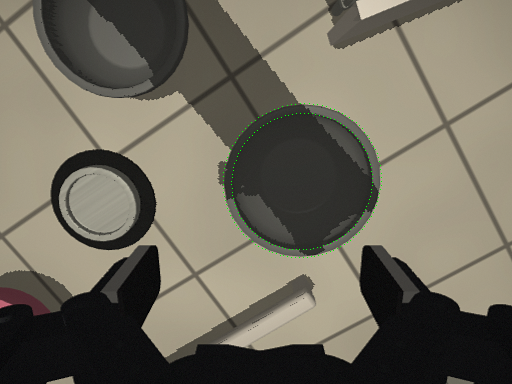

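Run:
```python
from h import *
goal([622.6,149.7,110],147)
```

```text
t 17.3 pos [635.2 181.  229.4] F [-0.5  1.1 -0.2] gap 85.5
shift [ -8.  -31.3 119.8] turn [-0.88 -0.78  0.12] yaw 147.12
```

>>> jog_arm([
  [-4,-15,10,-0.9,-0.8,0],
  [-4,-16,20,0,0,0],
  [0,0,30,0,0,0],
  [0,0,30,0,0,0],
  [0,0,18,0,0,0],
  [0,0,8,0,0,0],
  [0,0,0,0,0,0],
  [0,0,0,0,0,0],
], grip=40)

```text
time_s: 18.1
ee_pos: [621.3, 168.9, 113.7]
orientation: [0.001, 0.273, 0.962, 0.006]
force: [-0.7, -0.1, 0.7]
finger_gap: 33.9
```

Run:
```python
from h import *
im,C,s=snap('wrist');cv2.imwrite('pics/hA2.png',im)
print(fitcirc(im,C,(659,206),72,58,'pics/hA2f.png'))
goal([622.6,149.7,61],147)
```

```text
(array([659.1, 206.1]), np.float64(2.35))
t 18.15 pos [621.4 169.  113.9] F [0.1 0.7 0.8] gap 34.0
shift [-11.2 -16.5  52.7] turn [ 0.71 -0.11  1.37] yaw 148.37
```

View pics/hA2f.png

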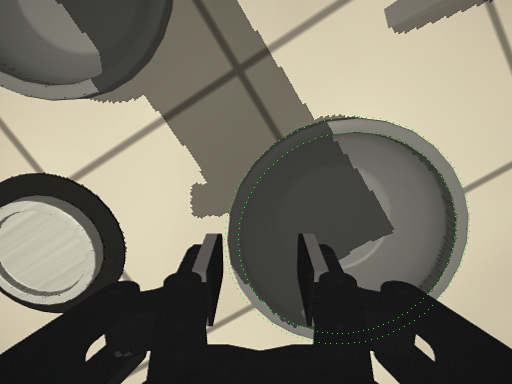

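>>> jog_arm([
  [-11,-16,0,0.7,0,1.3],
  [0,0,8,0,0,0],
  [0,0,14,0,0,0],
  [0,0,8,0,0,0],
  [0,0,0,0,0,0],
  [0,0,0,0,0,0],
])

```text
time_s: 18.75
ee_pos: [624.1, 147.3, 83.3]
orientation: [0.001, 0.285, 0.959, 0.001]
force: [-0.7, 0.4, 0.6]
finger_gap: 34.3
```

Run:
```python
from h import *
im,C,s=snap('wrist');cv2.imwrite('pics/hA3.png',im)
goal([622.6,149.7,61],147)
```

```text
t 18.8 pos [624.  147.4  83.4] F [-0.5  0.5  0.1] gap 34.5
shift [ 2.4  1.1 22.4] turn [ 0.09  0.04 -0.11] yaw 146.89
```

View pics/hA3.png

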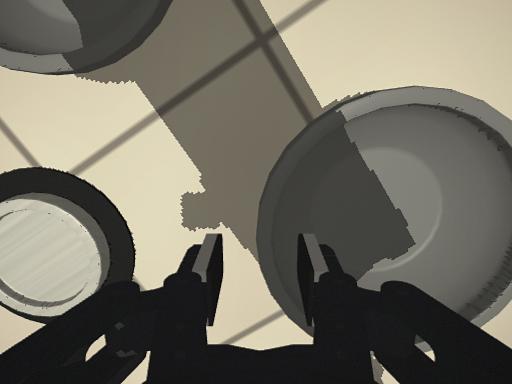

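>>> jog_arm([
  [2,1,8,0,0,0],
  [0,0,8,0,0,0],
  [0,0,6,0,0,0],
  [0,0,0,0,0,0],
  [0,0,0,0,0,0],
])

```text
time_s: 19.3
ee_pos: [622.8, 150.4, 59.5]
orientation: [0.001, 0.284, 0.959, 0.001]
force: [0.0, 0.5, 0.1]
finger_gap: 34.5
```

Run:
```python
from h import *
im,C,s=snap('wrist');cv2.imwrite('pics/hA4.png',im)
goal([622.6,149.7,61],147)
```

```text
t 19.35 pos [622.7 150.4  59.5] F [ 0.2 -0.2 -0. ] gap 34.0
shift [-0.3 -0.7 -1.5] turn [ 0.12  0.02 -0.05] yaw 146.95
```

View pics/hA4.png

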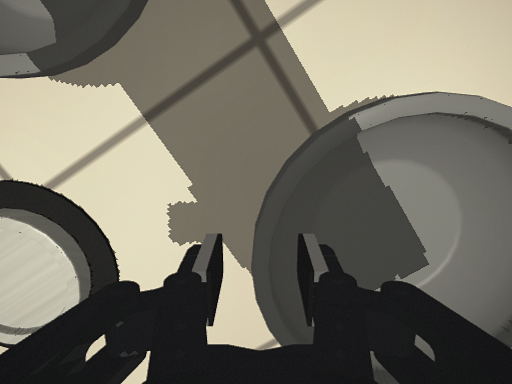

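>>> jog_arm([
  [0,0,-1,0,0,0],
  [0,0,0,0,0,0],
  [0,0,0,0,0,0],
  [0,0,0,0,0,0],
  [0,0,0,0,0,0],
  [0,0,0,0,0,0],
], grip=0, force=70)

```text
time_s: 19.95
ee_pos: [623.5, 150.8, 61.7]
orientation: [0.001, 0.284, 0.959, 0.002]
force: [0.6, 1.1, -0.0]
finger_gap: 5.8
```

Run:
```python
from h import *
im,C,s=snap('wrist');cv2.imwrite('pics/hA5.png',im)
goal([622.6,149.7,61],147)
print(w2px(C,[622.6,149.7,58]),fitcirc(im,C,(659,206),72,58,'pics/hA5f.png'))
```

```text
t 20.0 pos [623.4 150.8  61.7] F [-0.   0.4  0.3] gap 5.9
shift [ 0.1 -1.4  0.7] turn [ 0.21  0.08 -0.05] yaw 146.95
[257.64240998 263.62995961] (array([663.7, 202.4]), np.float64(3.67))
```

View pics/hA5.png

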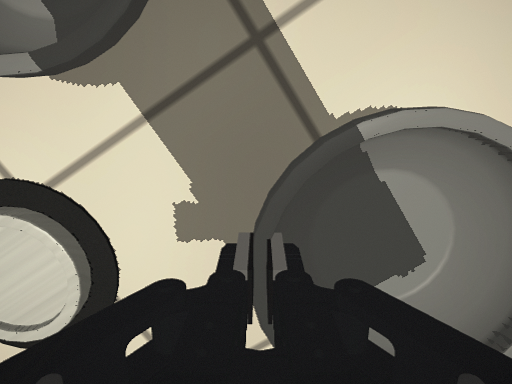

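>>> jog_arm([
  [0,0,-5,0,0,0],
  [0,0,-12,0,0,0],
  [0,0,-18,0,0,0],
  [0,0,-18,0,0,0],
  [0,0,-8,0,0,0],
  [0,0,0,0,0,0],
])

```text
time_s: 20.6
ee_pos: [622.0, 149.7, 126.5]
orientation: [0.0, 0.285, 0.959, 0.001]
force: [-0.2, 0.0, -1.8]
finger_gap: 5.8
```

Run:
```python
from h import *
im,C,s=snap('wrist');cv2.imwrite('pics/hA6.png',im)
goal([533.4,-46.6,125],147)
cv2.imwrite('pics/hA6s.png',cv2.resize(bot.grab_frame('scene')[100:260,200:400],None,fx=4,fy=3.7*1.08))
```

```text
t 20.65 pos [621.8 149.6 126. ] F [ 0.3  0.6 -1.7] gap 5.5
shift [ -33.  -212.7    0.8] turn [ 0.04 -0.03 -0.07] yaw 146.93
```

View pics/hA6.png

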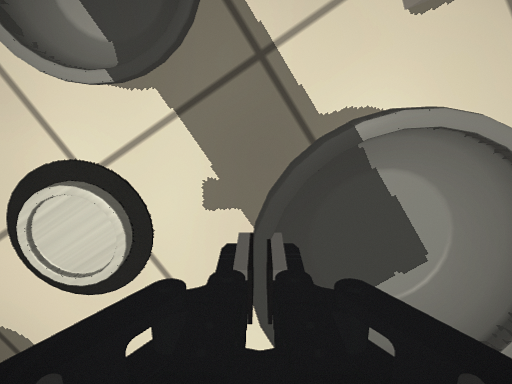

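View pics/hA6s.png

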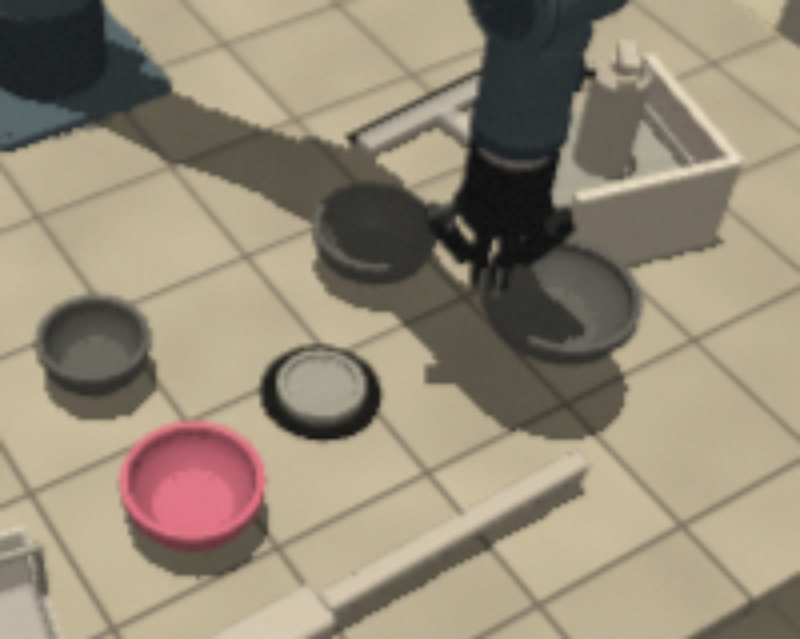

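Run:
```python
from h import *
im=cv2.imread('pics/hA6.png');C=cam('wrist')
print(fitcirc(im,C,(571,10.5),42,16,'pics/st2.png',8))
im=bot.grab_frame('top');C=cam('top');print(fitcirc(im,C,(571,10.5),42,16,None,8,8),fitcirc(im,C,(456,148),63,58,None),fitcirc(im,C,(448,-163),54,58,None))
```

```text
(array([571. ,  11.7]), np.float64(1.34))
(array([570.7,  10.1]), np.float64(0.68)) (array([453.7, 145.7]), np.float64(1.68)) (array([ 446.2, -164.6]), np.float64(0.83))
```

>>> jog_arm([
  [-3,-15,0,0,0,0],
  [-4,-30,0,0,0,0],
  [-5,-32,0,0,0,0],
  [-5,-32,0,0,0,0],
  [-5,-32,0,0,0,0],
  [-5,-30,0,0,0,0],
  [-3,-20,0,0,0,0],
  [-2,-10,0,0,0,0],
  [0,0,0,0,0,0],
  [0,0,0,0,0,0],
])

```text
time_s: 21.75
ee_pos: [525.4, -50.8, 118.4]
orientation: [-0.007, 0.286, 0.958, -0.004]
force: [0.6, -0.3, -2.3]
finger_gap: 6.0
```

Run:
```python
from h import *
im,C,s=snap('wrist');cv2.imwrite('pics/hA7.png',im)
goal([571-36.1,10.5-55.7,90],147)
```

```text
t 21.8 pos [525.4 -50.7 118.4] F [-0.5  0.5 -1.6] gap 5.9
shift [-5.2 10.1 28.2] turn [-0.69 -0.62 -0.23] yaw 146.77
```

View pics/hA7.png

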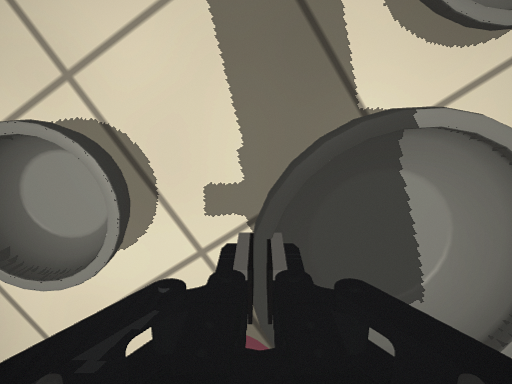

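>>> jog_arm([
  [-5,10,5,-0.7,-0.6,-0.2],
  [0,0,10,0,0,0],
  [0,0,10,0,0,0],
  [0,0,0,0,0,0],
  [0,0,0,0,0,0],
])

```text
time_s: 22.3
ee_pos: [537.2, -39.8, 89.9]
orientation: [0.0, 0.281, 0.96, 0.001]
force: [-0.5, -0.1, -0.9]
finger_gap: 5.5
```

Run:
```python
from h import *
goal([571-36.1,10.5-55.7,75],147)
```

```text
t 22.3 pos [537.2 -39.8  89.9] F [-0.5 -0.1 -0.9] gap 5.5
shift [-1.  -5.9 14.8] turn [ 0.15 -0.03  0.4 ] yaw 147.4
```

>>> jog_arm([
  [-1,-6,0,0,0,0.4],
  [0,0,6,0,0,0],
  [0,0,6,0,0,0],
  [0,0,0,0,0,0],
  [0,0,0,0,0,0],
])

```text
time_s: 22.8
ee_pos: [534.6, -46.4, 77.0]
orientation: [0.0, 0.285, 0.959, 0.001]
force: [-0.2, -0.2, -1.2]
finger_gap: 5.5
```

Run:
```python
from h import *
goal([571-36.1,10.5-55.7,71.7],147)
```

```text
t 22.8 pos [534.6 -46.4  77. ] F [-0.2 -0.2 -1.2] gap 5.5
shift [0.4 1.2 5.3] turn [ 0.14 -0.01 -0.09] yaw 146.91
```

>>> jog_arm([
  [0,1,2,0,0,0],
  [0,0,2,0,0,0],
  [0,0,1,0,0,0],
  [0,0,0,0,0,0],
  [0,0,0,0,0,0],
])

```text
time_s: 23.3
ee_pos: [535.6, -45.6, 72.1]
orientation: [0.001, 0.285, 0.959, 0.001]
force: [0.0, -0.2, -0.8]
finger_gap: 5.5
```

>>> jog_arm([
  [0,0,1,0,0,0],
  [0,0,0,0,0,0],
  [0,0,0,0,0,0],
])

```text
time_s: 23.6
ee_pos: [535.6, -45.8, 71.4]
orientation: [0.001, 0.285, 0.959, 0.001]
force: [-1.1, -0.6, 0.8]
finger_gap: 6.0
```

>>> jog_arm([
  [0,0,0.5,0,0,0],
  [0,0,0,0,0,0],
  [0,0,0,0,0,0],
])

```text
time_s: 23.9
ee_pos: [535.4, -45.8, 71.2]
orientation: [0.001, 0.285, 0.959, 0.001]
force: [-1.4, -0.7, 1.9]
finger_gap: 5.5
```

>>> jog_arm([
  [0,0,0,0,0,0],
  [0,0,0,0,0,0],
  [0,0,0,0,0,0],
  [0,0,0,0,0,0],
  [0,0,-15,0,0,0],
  [0,0,-30,0,0,0],
  [0,0,-40,0,0,0],
  [0,0,-40,0,0,0],
  [0,0,-30,0,0,0],
  [0,0,0,0,0,0],
  [0,0,0,0,0,0],
], grip=40)

```text
time_s: 25.0
ee_pos: [535.8, -46.3, 237.5]
orientation: [0.003, 0.285, 0.958, 0.002]
force: [-0.6, -0.6, -0.2]
finger_gap: 33.9
```

Run:
```python
from h import *
im,C,s=snap('wrist')
print(fitcirc(im,C,(571,10.5),72,68,'pics/iA.png'))
t=bot.grab_frame('top');Ct=cam('top');print('top A',fitcirc(t,Ct,(571,10.5),72,68,None),'B',fitcirc(t,Ct,(453,146),63,58,None),'C',fitcirc(t,Ct,(446,-164),54,58,None))
goal([500,130,240],147)
```

```text
(array([572.8,  15.8]), np.float64(1.25))
top A (array([577.8,  22.4]), np.float64(2.43)) B (array([454.8, 145.9]), np.float64(0.76)) C (array([ 445.7, -164.5]), np.float64(0.8))
t 25.1 pos [535.6 -46.4 236.5] F [0.4 0.4 0.8] gap 34.3
shift [126.3 128.2  -3.2] turn [ 0.28  0.15 -0.18] yaw 146.82
```

View pics/iA.png

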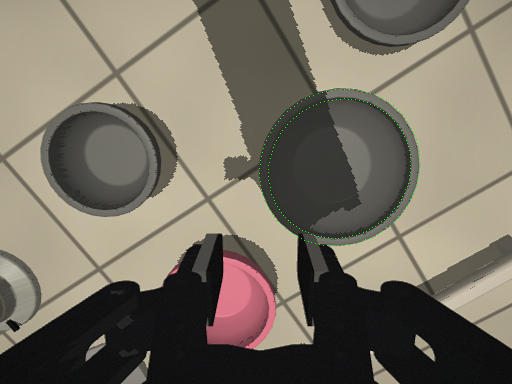

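Run:
```python
from h import *
goal([470,160,225],147)
```

```text
t 25.1 pos [535.6 -46.4 236.5] F [0.4 0.4 0.8] gap 34.3
shift [167.9 136.8  11.7] turn [ 0.28  0.15 -0.18] yaw 146.82
```

>>> jog_arm([
  [17,14,0,0,0,0],
  [33,27,0,0,0,0],
  [35,29,0,0,0,0],
  [35,29,0,0,0,0],
  [30,24,3,0,0,0],
  [15,12,5,0,0,0],
  [3,2,4,0,0,0],
  [0,0,0,0,0,0],
  [0,0,0,0,0,0],
])

```text
time_s: 26.0
ee_pos: [462.6, 162.6, 214.8]
orientation: [-0.004, 0.288, 0.958, -0.005]
force: [0.1, -0.5, 0.7]
finger_gap: 34.2
```

Run:
```python
from h import *
im,C,s=snap('wrist')
print(fitcirc(im,C,(455,146),63,58,'pics/iB.png'),'A',fitcirc(im,C,(571,12),72,68,None))
c=np.array([455.,146.5]);
goal([c[0]+59*.545,c[1]+59*.839,110],147)
```

```text
(array([454.8, 147.3]), np.float64(1.93)) A (array([557.,  26.]), np.float64(3.69))
t 26.05 pos [462.7 162.2 214.8] F [-0.1 -0.3  0.4] gap 34.6
shift [ -2.2  43.  104.3] turn [-0.69 -0.3  -0.53] yaw 146.47
```

View pics/iB.png

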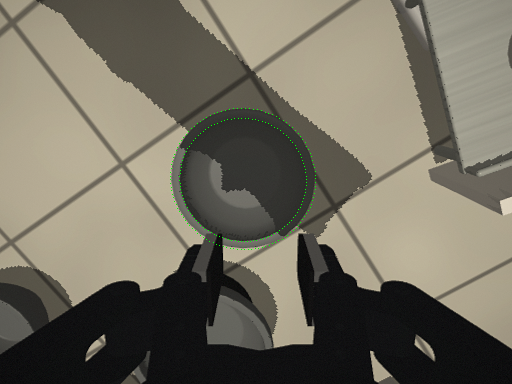

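>>> jog_arm([
  [0,14,10,-0.7,-0.3,-0.5],
  [-1,15,20,0,0,0],
  [-1,14,25,0,0,0],
  [0,0,25,0,0,0],
  [0,0,17,0,0,0],
  [0,0,7,0,0,0],
  [0,0,0,0,0,0],
  [0,0,0,0,0,0],
])

```text
time_s: 26.85
ee_pos: [496.6, 186.6, 109.7]
orientation: [0.004, 0.293, 0.956, 0.0]
force: [0.0, 1.1, 0.2]
finger_gap: 34.0
```

Run:
```python
from h import *
goal([487.2,196.5,85],147)
```

```text
t 26.85 pos [496.6 186.6 109.7] F [0.  1.1 0.2] gap 34.0
shift [13.5  2.9 24.6] turn [ 0.17  0.41 -1.1 ] yaw 145.9
```

>>> jog_arm([
  [7,2,4,0,0.4,-1.1],
  [6,1,8,0,0,0],
  [0,0,8,0,0,0],
  [0,0,4,0,0,0],
  [0,0,0,0,0,0],
  [0,0,0,0,0,0],
])

```text
time_s: 27.45
ee_pos: [487.9, 197.8, 85.9]
orientation: [0.002, 0.283, 0.959, 0.003]
force: [-0.5, -0.2, 0.3]
finger_gap: 34.3
```

Run:
```python
from h import *
goal([487.2,196.5,61.5],147)
im,C,s=snap('wrist');print(fitcirc(im,C,(455,147),63,58,'pics/iB2.png'))
```

```text
t 27.45 pos [487.9 197.8  85.9] F [-0.5 -0.2  0.3] gap 34.3
shift [-0.1 -1.7 24.4] turn [0.37 0.07 0.11] yaw 147.11
(array([454.3, 148.3]), np.float64(2.72))
```

View pics/iB2.png

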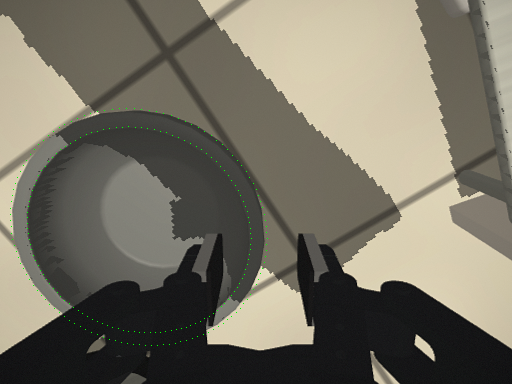

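>>> jog_arm([
  [0,-1,7,0.3,0,0],
  [0,0,8,0,0,0],
  [0,0,7,0,0,0],
  [0,0,1,0,0,0],
  [0,0,0,0,0,0],
])

```text
time_s: 28.0
ee_pos: [487.6, 196.7, 60.9]
orientation: [0.001, 0.283, 0.959, 0.0]
force: [-0.1, 0.0, -1.1]
finger_gap: 34.2
```

Run:
```python
from h import *
goal([487.2,196.5,61.5],147)
im,C,s=snap('wrist');cv2.imwrite('pics/iB3.png',im)
```

```text
t 28.0 pos [487.6 196.7  60.9] F [-0.1  0.  -1.1] gap 34.2
shift [ 0.2 -0.4 -0.6] turn [0.05 0.09 0.09] yaw 147.09
```

View pics/iB3.png

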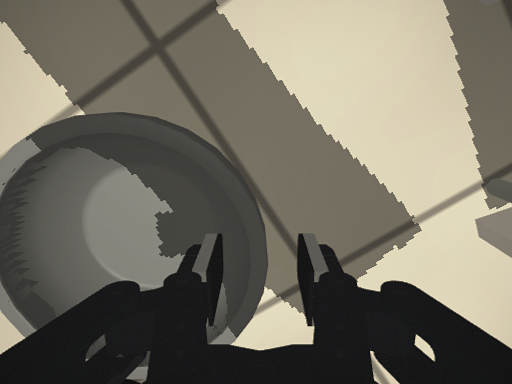

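>>> jog_arm([
  [0,0,-1,0,0,0],
  [0,0,0,0,0,0],
  [0,0,0,0,0,0],
  [0,0,0,0,0,0],
  [0,0,0,0,0,0],
  [0,0,0,0,0,0],
], grip=0, force=70)

```text
time_s: 28.65
ee_pos: [487.6, 196.7, 62.6]
orientation: [0.001, 0.283, 0.959, 0.0]
force: [-0.4, -0.5, -0.4]
finger_gap: 7.1
```

Run:
```python
from h import *
goal([487.2,196.5,61.5],147)
im,C,s=snap('wrist');cv2.imwrite('pics/iB4.png',im)
```

```text
t 28.65 pos [487.6 196.7  62.6] F [-0.4 -0.5 -0.4] gap 7.1
shift [ 0.3 -0.4  1.1] turn [0.07 0.09 0.07] yaw 147.07
```

>>> jog_arm([
  [0,0,-5,0,0,0],
  [0,0,-12,0,0,0],
  [0,0,-20,0,0,0],
  [0,0,-25,0,0,0],
  [0,0,-25,0,0,0],
  [0,0,-12,0,0,0],
  [0,0,0,0,0,0],
])

```text
time_s: 29.4
ee_pos: [487.6, 196.7, 168.6]
orientation: [0.001, 0.284, 0.959, 0.001]
force: [0.2, -0.5, -2.8]
finger_gap: 7.2
```

Run:
```python
from h import *
im,C,s=snap('wrist');cv2.imwrite('pics/iB5.png',np.hstack([cv2.resize(cv2.imread('pics/iB4.png'),(400,300)),cv2.resize(im,(400,300))]))
goal([572+32.4,13+49.5,160],147)
```

```text
t 29.45 pos [487.2 196.6 167.8] F [ 0.   0.5 -1.6] gap 6.8
shift [-171.2  -48.8    8. ] turn [0.1  0.09 0.05] yaw 147.05
```

View pics/iB5.png

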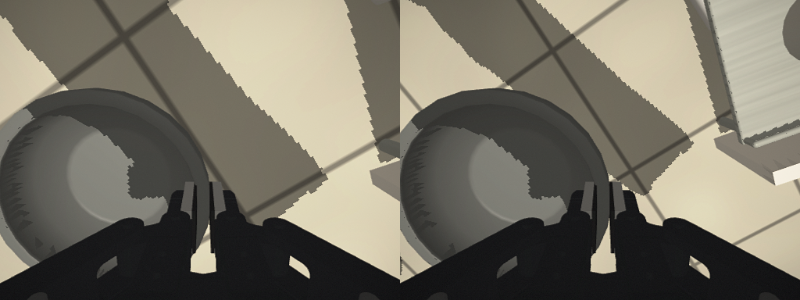

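Run:
```python
from h import *
t=bot.grab_frame('top');Ct=cam('top');cv2.imwrite('pics/t1.png',t)
print('A',fitcirc(t,Ct,(571,12),72,68,'pics/t1f.png',8,8))
crop(cv2.imread('pics/t1f.png'),150,110,310,230,5,'pics/t1f.png')
im=bot.grab_frame('scene');C=cam('scene');print('A sc',fitcirc(im,C,(571,12),72,68,'pics/s1f.png',8,10)); crop(cv2.imread('pics/s1f.png'),200,120,360,240,5,'pics/s1f.png')
```

```text
A (array([573. ,  15.8]), np.float64(0.95))
A sc (array([582.4,  13. ]), np.float64(0.81))
```

View pics/t1f.png

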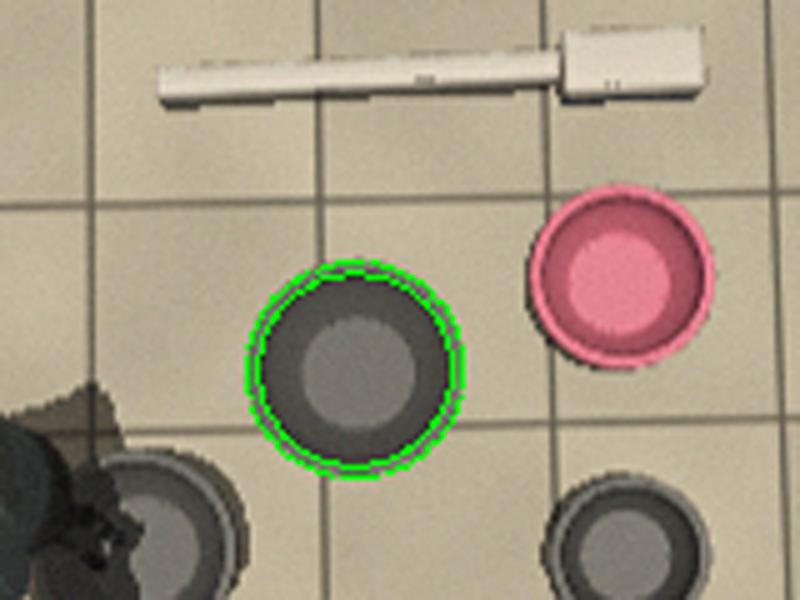

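View pics/s1f.png

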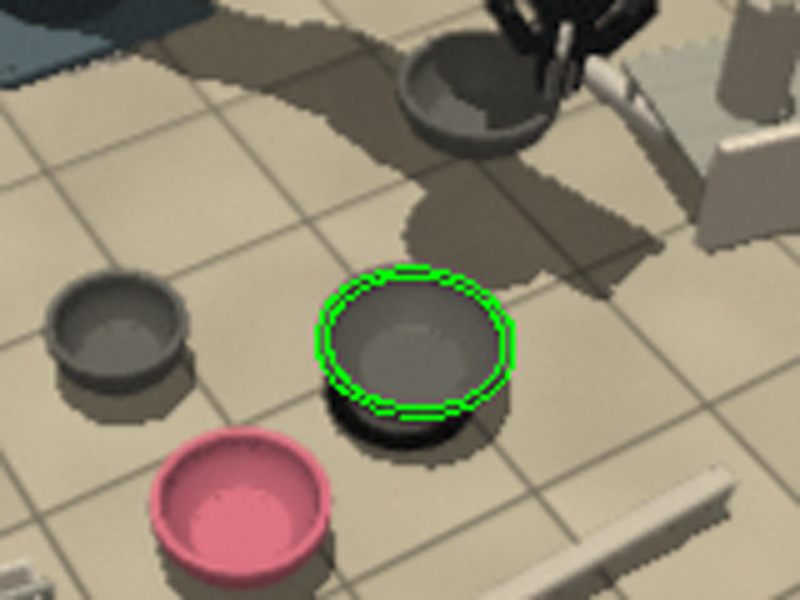

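Run:
```python
from h import *
im=bot.grab_frame('scene');C=cam('scene');t=bot.grab_frame('top');Ct=cam('top')
print('C',fitcirc(im,C,(446,-164),54,58,None,8,14),fitcirc(t,Ct,(446,-164),54,58,None,8,14))
print('pink',fitcirc(im,C,(633,-165),63,58,None,8,14),fitcirc(t,Ct,(633,-165),63,58,None,8,14))
for z in(68,71,74): print('A',z,fitcirc(im,C,(575,14),72,z,None,8,14),fitcirc(t,Ct,(573,15),72,z,None,8,10))
# inner floor edge r=30 z=29 vs rim -> tilt
print('floor',[fitcirc(t,Ct,(573,15),30,z,None,0,10) for z in(29,35)],'C floor',fitcirc(t,Ct,(446,-164),30,19,None,0,10))
print('floor sc',fitcirc(im,C,(575,14),30,29,None,0,10),'C',fitcirc(im,C,(446,-164),30,19,None,0,10))
```

```text
C (array([ 447.8, -165.6]), np.float64(0.78)) (array([ 445.8, -164.8]), np.float64(0.82))
pink (array([ 636.3, -164.6]), np.float64(0.83)) (array([ 629.9, -158.5]), np.float64(0.56))
A 68 (array([583.9,  11.9]), np.float64(0.81)) (array([573.2,  15.6]), np.float64(0.94))
A 71 (array([585.7,  10.3]), np.float64(0.81)) (array([572.9,  15.5]), np.float64(0.94))
A 74 (array([587.9,   8.5]), np.float64(0.81)) (array([572.9,  15.5]), np.float64(0.94))
floor [(array([567.4,   9.4]), np.float64(2.07)), (array([567.1,   9.2]), np.float64(2.05))] C floor (array([ 445.2, -164.1]), np.float64(0.3))
floor sc (array([580.1,   5.2]), np.float64(2.11)) C (array([ 441.4, -161.5]), np.float64(0.41))
```

Run:
```python
import cv2
im=cv2.imread('pics/iA.png')
cv2.imwrite('pics/iAc.png',cv2.resize(im[70:260,240:440],None,fx=3.1,fy=3.1,interpolation=cv2.INTER_CUBIC))
```

```text
(no output)
```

View pics/iAc.png

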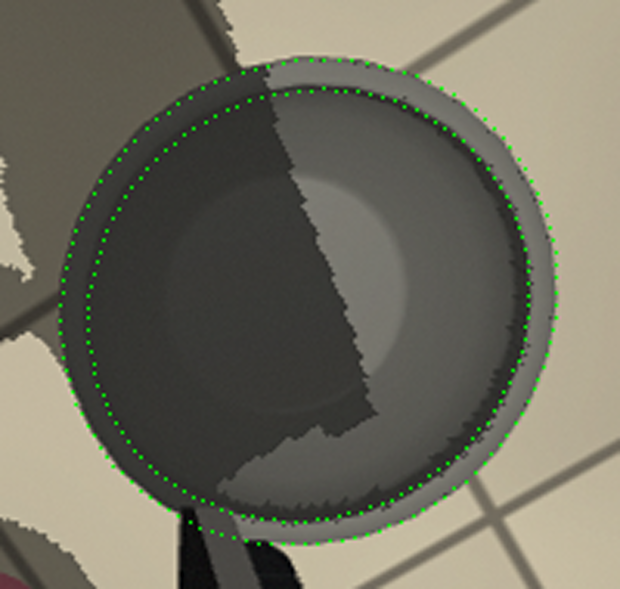

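Run:
```python
from h import *
s=dict(ee_pos=np.array([535.7,-46.35,237.]),orientation=np.array([0.003,.285,.958,.002])/np.linalg.norm([.003,.285,.958,.002]))
C=cam('wrist',s)
im=cv2.imread('pics/iA.png')
for z in (68,29): print(z,(w2px(C,[572.8,15.8,z])-[240,70])*3.1)
print('floor centre from px',px2w(C,240+285/3.1,70+295/3.1,29), 'width', np.linalg.norm(px2w(C,240+165/3.1,70+295/3.1,29)-px2w(C,240+406/3.1,70+295/3.1,29)))
print(px2w(C,240+306/3.1,70+300/3.1,68))
```

```text
68 [308.16630362 316.59155322]
29 [280.25457201 290.17895964]
floor centre from px [575.04061347  16.3003383   29.        ] width 78.81046633409576
[568.17215713  17.69186552  68.        ]
```

Run:
```python
from h import *
goal([605.8,65.3,150],147)
```

```text
t 29.65 pos [485.7 195.9 165.5] F [-0.1 -0.9 -2. ] gap 7.0
shift [-171.8  -44.2   15.6] turn [-0.15 -0.04  0.06] yaw 147.06
```

>>> jog_arm([
  [-10,-3,0,0,0,0],
  [-24,-6,0,0,0,0],
  [-30,-8,0,0,0,0],
  [-30,-8,0,0,0,0],
  [-30,-8,0,0,0,0],
  [-24,-6,0,0,0,0],
  [-14,-4,2,0,0,0],
  [-6,-1,3,0,0,0],
  [0,0,0,0,0,0],
  [0,0,0,0,0,0],
])

```text
time_s: 30.65
ee_pos: [604.4, 58.2, 151.7]
orientation: [-0.006, 0.283, 0.959, -0.006]
force: [-0.2, -0.1, -2.0]
finger_gap: 6.8
```

Run:
```python
from h import *
goal([605.8,65.3,120],147)
im,C,s=snap('wrist');cv2.imwrite('pics/iB6.png',im)
```

```text
t 30.65 pos [604.4  58.2 151.7] F [-0.2 -0.1 -2. ] gap 6.8
shift [ 2.4  7.1 31.6] turn [-0.81 -0.48  0.15] yaw 147.15
```

View pics/iB6.png

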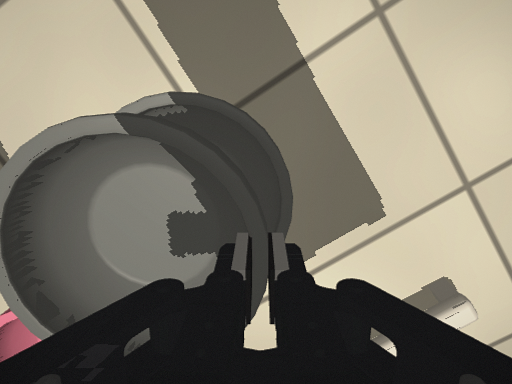

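>>> jog_arm([
  [2,6,8,-0.8,-0.5,0.1],
  [0,0,12,0,0,0],
  [0,0,8,0,0,0],
  [0,0,0,0,0,0],
  [0,0,0,0,0,0],
])

```text
time_s: 31.2
ee_pos: [603.5, 69.1, 122.0]
orientation: [-0.001, 0.28, 0.96, 0.001]
force: [-0.1, 0.3, -1.7]
finger_gap: 7.1
```

Run:
```python
from h import *
goal([605.8,65.3,108],147)
```

```text
t 31.2 pos [603.5  69.1 122. ] F [-0.1  0.3 -1.7] gap 7.1
shift [-4. -2. 14.] turn [ 0.02 -0.15  0.43] yaw 147.43
```

>>> jog_arm([
  [-4,-2,0,0,-0.1,0.4],
  [0,0,6,0,0,0],
  [0,0,7,0,0,0],
  [0,0,0,0,0,0],
  [0,0,0,0,0,0],
])

```text
time_s: 31.7
ee_pos: [606.7, 64.3, 108.5]
orientation: [0.0, 0.284, 0.959, 0.0]
force: [-0.0, -0.7, -2.8]
finger_gap: 7.0
```

Run:
```python
from h import *
goal([605.8,65.3,91.6],147)
```

```text
t 31.7 pos [606.7  64.3 108.5] F [-0.  -0.7 -2.8] gap 7.0
shift [ 1.2  0.3 16.9] turn [ 0.04  0.02 -0.04] yaw 146.96
```

>>> jog_arm([
  [1,0,4,0,0,0],
  [0,0,4,0,0,0],
  [0,0,3,0,0,0],
  [0,0,2,0,0,0],
  [0,0,0,0,0,0],
  [0,0,0,0,0,0],
])

```text
time_s: 32.3
ee_pos: [605.7, 65.1, 94.4]
orientation: [0.0, 0.284, 0.959, 0.0]
force: [0.5, 0.1, -1.5]
finger_gap: 7.1
```

>>> jog_arm([
  [0,0,1,0,0,0],
  [0,0,1,0,0,0],
  [0,0,0,0,0,0],
  [0,0,0,0,0,0],
])

```text
time_s: 32.7
ee_pos: [606.1, 65.2, 92.6]
orientation: [0.001, 0.284, 0.959, 0.001]
force: [0.4, 1.2, -1.4]
finger_gap: 7.1
```

>>> jog_arm([
  [0,0,1,0,0,0],
  [0,0,0.5,0,0,0],
  [0,0,0,0,0,0],
  [0,0,0,0,0,0],
])

```text
time_s: 33.1
ee_pos: [606.5, 65.6, 91.7]
orientation: [0.001, 0.284, 0.959, 0.001]
force: [-0.6, 0.9, 0.1]
finger_gap: 6.5
```

Contact begins at the expected height (91.7). Press slightly more and release.

>>> jog_arm([
  [0,0,0.5,0,0,0],
  [0,0,0,0,0,0],
])

```text
time_s: 33.3
ee_pos: [606.7, 65.7, 91.5]
orientation: [0.001, 0.284, 0.959, 0.001]
force: [-0.6, -0.4, 1.0]
finger_gap: 6.8
```

>>> jog_arm([
  [0,0,0,0,0,0],
  [0,0,0,0,0,0],
  [0,0,0,0,0,0],
  [0,0,0,0,0,0],
  [0,0,-15,0,0,0],
  [0,0,-30,0,0,0],
  [0,0,-40,0,0,0],
  [0,0,-40,0,0,0],
  [0,0,-15,0,0,0],
  [0,0,0,0,0,0],
  [0,0,0,0,0,0],
], grip=40)

```text
time_s: 34.4
ee_pos: [606.5, 64.3, 241.8]
orientation: [0.002, 0.285, 0.959, 0.001]
force: [0.5, -0.3, -0.5]
finger_gap: 34.0
```

Run:
```python
from h import *
im,C,s=snap('wrist');cv2.imwrite('pics/jB.png',im)
print('A',fitcirc(im,C,(573,15.5),72,68,None,0,8),'B',fitcirc(im,C,(573,15.5),63,87,'pics/jBf.png'))
t=bot.grab_frame('top');Ct=cam('top');print('top A',fitcirc(t,Ct,(573,15.5),72,68,None,0,8),'B',fitcirc(t,Ct,(573,15),63,87,None),'C',fitcirc(t,Ct,(446,-164),54,58,None,8,20))
crop(bot.grab_frame('scene'),200,120,360,240,5,'pics/jBs.png')
goal([460,-120,235],147)
```

```text
A (array([575.8,  16.6]), np.float64(0.87)) B (array([574. ,  17.3]), np.float64(1.89))
top A (array([573.7,  15.6]), np.float64(0.7)) B (array([564.3,  20.7]), np.float64(0.94)) C (array([ 445.8, -164.1]), np.float64(0.81))
t 34.55 pos [605.8  64.2 240.2] F [ 0.1  0.2 -0.4] gap 34.1
shift [  21.6 -233.9    4.8] turn [ 0.09  0.1  -0.09] yaw 146.91
```

View pics/jBf.png

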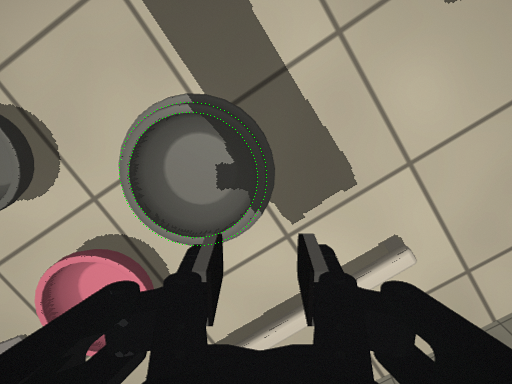

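View pics/jBs.png

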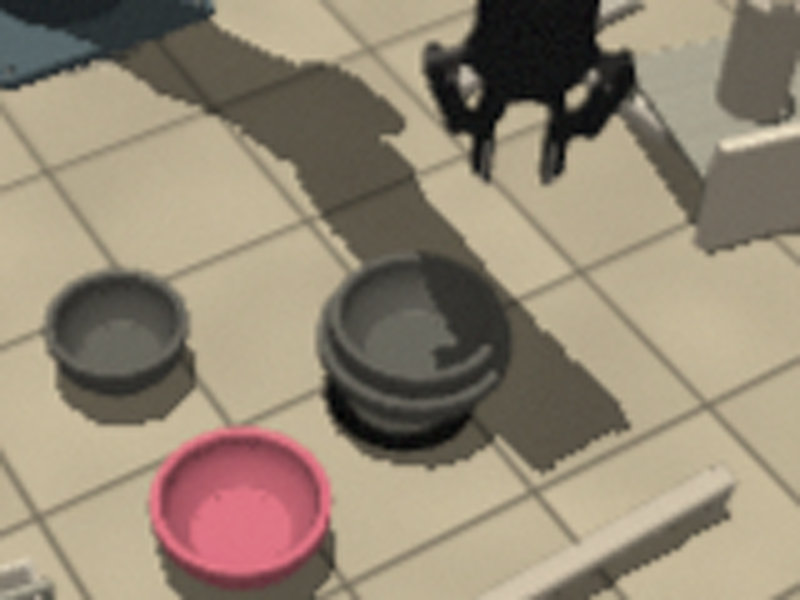

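>>> jog_arm([
  [2,-20,0,0,0,0],
  [3,-38,0,0,0,0],
  [3,-40,0,0,0,0],
  [3,-40,0,0,0,0],
  [3,-40,3,0,0,0],
  [3,-30,5,0,0,0],
  [2,-17,5,0,0,0],
  [0,-5,5,0,0,0],
  [0,0,0,0,0,0],
  [0,0,0,0,0,0],
])

```text
time_s: 35.55
ee_pos: [453.3, -121.7, 210.8]
orientation: [-0.008, 0.283, 0.959, -0.002]
force: [0.2, 0.4, 0.2]
finger_gap: 34.3
```

Run:
```python
from h import *
im,C,s=snap('wrist')
print('C',fitcirc(im,C,(446,-164),54,58,'pics/kC.png'))
print([(r,fitcirc(im,C,(446,-164),r,58)[1]) for r in (63,45)])
goal([446+50*.545,-164.4+50*.839,110],147)
```

```text
C (array([ 445.8, -163.8]), np.float64(1.15))
[(63, np.float64(2.24)), (45, np.float64(2.15))]
t 35.6 pos [ 453.5 -121.5  210.9] F [ 0.6 -0.6 -0.9] gap 34.2
shift [-18.6  10.9 100.5] turn [-0.52 -0.83  0.13] yaw 147.13
```

View pics/kC.png

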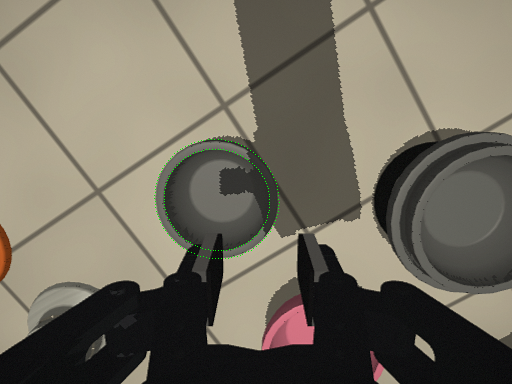

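>>> jog_arm([
  [-9,5,10,-0.5,-0.8,0.1],
  [-9,5,20,0,0,0],
  [0,0,25,0,0,0],
  [0,0,20,0,0,0],
  [0,0,15,0,0,0],
  [0,0,8,0,0,0],
  [0,0,0,0,0,0],
  [0,0,0,0,0,0],
])

```text
time_s: 36.4
ee_pos: [483.6, -114.6, 110.2]
orientation: [0.003, 0.277, 0.961, 0.002]
force: [0.6, -0.5, -0.4]
finger_gap: 34.5
```

Run:
```python
from h import *
goal([473,-122,85],147)
```

```text
t 36.4 pos [ 483.6 -114.6  110.2] F [ 0.6 -0.5 -0.4] gap 34.5
shift [  5.1 -12.   25.1] turn [0.32 0.27 0.88] yaw 147.88
```

>>> jog_arm([
  [3,-6,4,0.3,0.3,0.9],
  [2,-6,8,0,0,0],
  [0,0,8,0,0,0],
  [0,0,4,0,0,0],
  [0,0,0,0,0,0],
  [0,0,0,0,0,0],
])

```text
time_s: 37.0
ee_pos: [473.2, -122.9, 85.9]
orientation: [0.001, 0.285, 0.959, 0.0]
force: [0.4, -0.6, -0.5]
finger_gap: 34.4
```

Run:
```python
from h import *
goal([473,-122,62],147)
im,C,s=snap('wrist');print(fitcirc(im,C,(446,-164),54,58,'pics/kC2.png'))
```

```text
t 37.0 pos [ 473.2 -122.9   85.9] F [ 0.4 -0.6 -0.5] gap 34.4
shift [ 0.8  0.6 23.9] turn [ 0.08  0.12 -0.12] yaw 146.88
(array([ 446.1, -163.8]), np.float64(2.29))
```

View pics/kC2.png

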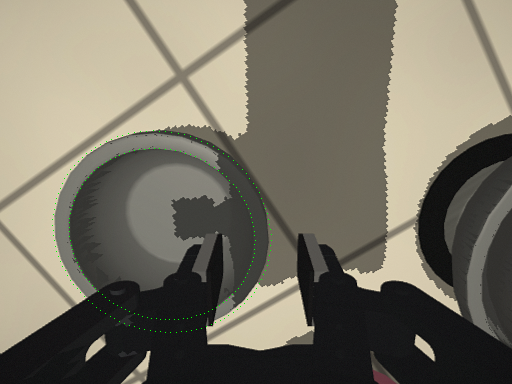

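>>> jog_arm([
  [1,1,7,0,0,0],
  [0,0,8,0,0,0],
  [0,0,7,0,0,0],
  [0,0,0.5,0,0,0],
  [0,0,0,0,0,0],
  [0,0,0,0,0,0],
])

```text
time_s: 37.65
ee_pos: [473.3, -121.1, 61.3]
orientation: [0.001, 0.285, 0.959, 0.0]
force: [-0.3, -0.7, 0.6]
finger_gap: 34.2
```

Run:
```python
from h import *
goal([473,-122,62],147)
im,C,s=snap('wrist');cv2.imwrite('pics/kC3.png',im)
```

```text
t 37.65 pos [ 473.3 -121.1   61.3] F [-0.3 -0.7  0.6] gap 34.2
shift [-0.2 -0.9 -0.7] turn [ 0.09  0.12 -0.09] yaw 146.91
```

View pics/kC3.png

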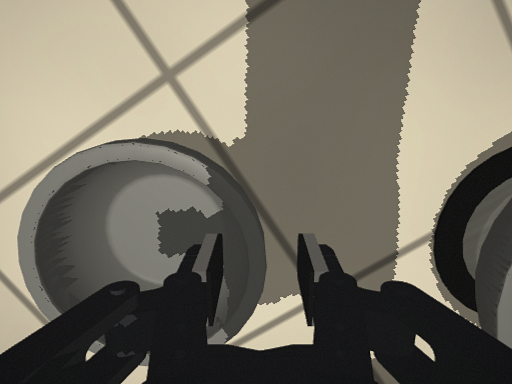

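>>> jog_arm([
  [0,-1,-1,0,0,0],
  [0,0,0,0,0,0],
  [0,0,0,0,0,0],
  [0,0,0,0,0,0],
  [0,0,0,0,0,0],
  [0,0,0,0,0,0],
], grip=0, force=70)

```text
time_s: 38.3
ee_pos: [473.1, -122.3, 63.1]
orientation: [0.002, 0.285, 0.959, 0.0]
force: [-0.6, -0.2, -0.6]
finger_gap: 7.1
```

Run:
```python
from h import *
goal([473,-122,62],147)
```

```text
t 38.3 pos [ 473.1 -122.3   63.1] F [-0.6 -0.2 -0.6] gap 7.1
shift [0.3 0.2 1.1] turn [ 0.12  0.2  -0.1 ] yaw 146.9
```

>>> jog_arm([
  [0,0,-5,0,0,0],
  [0,0,-12,0,0,0],
  [0,0,-22,0,0,0],
  [0,0,-28,0,0,0],
  [0,0,-28,0,0,0],
  [0,0,-12,0,0,0],
  [0,0,0,0,0,0],
])

```text
time_s: 39.0
ee_pos: [472.2, -122.3, 178.0]
orientation: [0.002, 0.285, 0.958, 0.001]
force: [-0.2, -0.1, -1.0]
finger_gap: 7.0
```

Run:
```python
from h import *
im,C,s=snap('wrist');cv2.imwrite('pics/kC5.png',im)
t=bot.grab_frame('top');Ct=cam('top');print('top A',fitcirc(t,Ct,(573,15.5),72,68,None,0,8),'B',fitcirc(t,Ct,(573,15),63,87,'pics/kt.png',8,6))
crop(cv2.imread('pics/kt.png'),170,130,290,230,6,'pics/kt.png')
goal([600,57,160],147)
```

```text
top A (array([573.6,  16.3]), np.float64(0.27)) B (array([576.5,   9.2]), np.float64(0.86))
t 39.1 pos [ 471.2 -122.   176.2] F [-0.1 -0.4 -1.6] gap 6.9
shift [ -9.9 220.2  16.5] turn [ 0.09  0.05 -0.14] yaw 146.86
```

View pics/kC5.png

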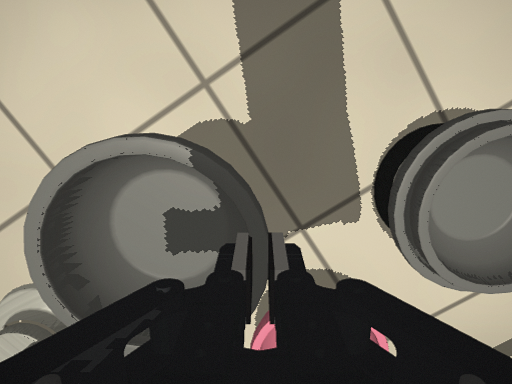

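View pics/kt.png

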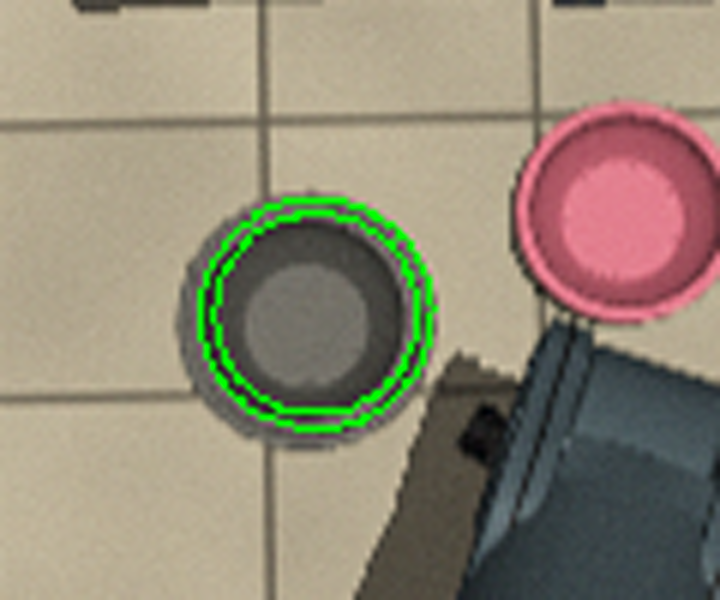

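Run:
```python
from h import *
Ct=cam('top')
print(px2w(Ct,170+313.5/6,130+314/6,87),px2w(Ct,170+307.5/6,130+325/6,48), px2w(Ct,170+308/6,130+320/6,68))
t=cv2.imread('pics/jB.png')
s=dict(ee_pos=np.array([606.1,64.25,241.]),orientation=np.array([0.002,.285,.959,.001])/np.linalg.norm([.002,.285,.959,.001]))
C=cam('wrist',s);cv2.imwrite('pics/jBc.png',cv2.resize(t[80:255,110:290],None,fx=3.3,fy=3.3,interpolation=cv2.INTER_CUBIC))
for z,n in((87,'Brim'),(48,'Bfloor'),(68,'Arim')): print(n,(w2px(C,[573.5,16,z])-[110,80])*3.3)
```

```text
[574.55595448   9.25787051  87.        ] [572.62797048  14.63563917  48.        ] [573.33606244  13.28351341  68.        ]
Brim [269.41549017 325.69922492]
Bfloor [294.65600463 294.02526142]
Arim [282.48090515 309.30362103]
```

View pics/jBc.png

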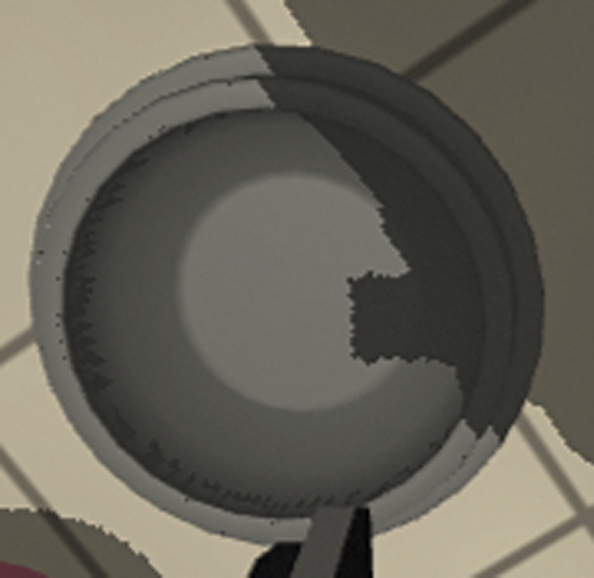

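>>> jog_arm([
  [0,12,0,0,0,0],
  [-1,24,-2,0,0,0],
  [-1,32,-2,0,0,0],
  [-2,34,-1,0,0,0],
  [-2,34,0,0,0,0],
  [-2,32,0,0,0,0],
  [-1,24,0,0,0,0],
  [-1,14,0,0,0,0],
  [0,6,0,0,0,0],
  [0,0,0,0,0,0],
  [0,0,0,0,0,0],
])

```text
time_s: 40.2
ee_pos: [594.8, 62.6, 169.7]
orientation: [-0.009, 0.286, 0.958, -0.002]
force: [-0.7, -0.1, -1.0]
finger_gap: 7.2
```

Run:
```python
from h import *
goal([600.6,57.2,145],147)
```

```text
t 40.2 pos [594.8  62.6 169.7] F [-0.7 -0.1 -1. ] gap 7.2
shift [-8.2 -1.1 24.6] turn [-0.52 -0.88 -0.19] yaw 146.81
```

>>> jog_arm([
  [-8,-1,4,-0.5,-0.9,-0.2],
  [0,0,8,0,0,0],
  [0,0,8,0,0,0],
  [0,0,0,0,0,0],
  [0,0,0,0,0,0],
])

```text
time_s: 40.7
ee_pos: [599.6, 52.1, 147.6]
orientation: [0.0, 0.287, 0.958, -0.001]
force: [0.5, -0.8, -1.4]
finger_gap: 7.1
```

Run:
```python
from h import *
goal([600.6,57.2,130],147)
```

```text
t 40.7 pos [599.6  52.1 147.6] F [ 0.5 -0.8 -1.4] gap 7.1
shift [ 2.   4.9 17.6] turn [-0.11  0.08 -0.33] yaw 146.67
```

>>> jog_arm([
  [2,5,0,0,0,-0.3],
  [0,0,8,0,0,0],
  [0,0,8,0,0,0],
  [0,0,0,0,0,0],
  [0,0,0,0,0,0],
])

```text
time_s: 41.2
ee_pos: [600.9, 58.5, 130.3]
orientation: [0.0, 0.284, 0.959, -0.001]
force: [0.1, 0.1, -1.7]
finger_gap: 7.0
```

Run:
```python
from h import *
goal([600.6,57.2,111.1],147)
im,C,s=snap('wrist');cv2.imwrite('pics/kC6.png',im)
```

```text
t 41.2 pos [600.9  58.5 130.3] F [ 0.1  0.1 -1.7] gap 7.0
shift [-0.4 -1.2 19.2] turn [-0.09  0.07  0.04] yaw 147.04
```

View pics/kC6.png

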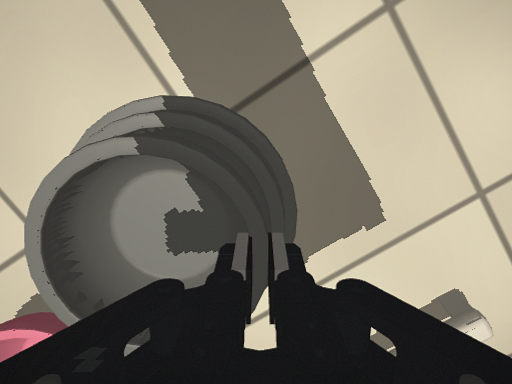

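>>> jog_arm([
  [0,-1,4,0,0,0],
  [0,0,5,0,0,0],
  [0,0,4,0,0,0],
  [0,0,2,0,0,0],
  [0,0,0,0,0,0],
  [0,0,0,0,0,0],
])

```text
time_s: 41.85
ee_pos: [600.3, 57.3, 114.1]
orientation: [0.0, 0.284, 0.959, -0.001]
force: [0.2, -0.0, -1.0]
finger_gap: 7.1
```

>>> jog_arm([
  [0,0,1,0,0,0],
  [0,0,1,0,0,0],
  [0,0,0,0,0,0],
  [0,0,0,0,0,0],
])

```text
time_s: 42.25
ee_pos: [600.6, 57.3, 112.3]
orientation: [0.001, 0.284, 0.959, -0.001]
force: [0.4, 0.5, -1.2]
finger_gap: 6.9
```

>>> jog_arm([
  [0,0,1,0,0,0],
  [0,0,0,0,0,0],
  [0,0,0,0,0,0],
])

```text
time_s: 42.55
ee_pos: [600.7, 57.3, 111.4]
orientation: [0.001, 0.284, 0.959, -0.001]
force: [-0.1, -0.1, -1.8]
finger_gap: 6.7
```

>>> jog_arm([
  [0,0,1,0,0,0],
  [0,0,0,0,0,0],
  [0,0,0,0,0,0],
])

```text
time_s: 42.85
ee_pos: [601.2, 57.8, 110.9]
orientation: [0.001, 0.284, 0.959, -0.0]
force: [-0.7, 0.0, 0.1]
finger_gap: 6.6
```

>>> jog_arm([
  [0,0,0.5,0,0,0],
  [0,0,0,0,0,0],
  [0,0,0,0,0,0],
])

```text
time_s: 43.15
ee_pos: [601.4, 57.9, 110.8]
orientation: [0.001, 0.284, 0.959, -0.0]
force: [-0.4, 0.7, 1.0]
finger_gap: 7.0
```

Seated at expected height. Release.

>>> jog_arm([
  [0,0,0,0,0,0],
  [0,0,0,0,0,0],
  [0,0,0,0,0,0],
  [0,0,0,0,0,0],
  [0,0,-15,0,0,0],
  [0,0,-30,0,0,0],
  [0,0,-40,0,0,0],
  [0,0,-40,0,0,0],
  [0,0,-15,0,0,0],
  [0,0,0,0,0,0],
  [0,0,0,0,0,0],
], grip=40)

```text
time_s: 44.25
ee_pos: [601.0, 56.9, 260.7]
orientation: [0.002, 0.284, 0.959, -0.0]
force: [-0.2, 0.2, -1.1]
finger_gap: 34.0
```

Run:
```python
from h import *
im,C,s=snap('wrist');cv2.imwrite('pics/l.png',im)
crop(bot.grab_frame('scene'),190,100,360,230,4.6,'pics/ls.png')
crop(bot.grab_frame('top'),50,110,300,270,3.2,'pics/lt.png')
goal([510,-330,260],94.5)
print(s['qpos'].round(2))
```

```text
t 44.4 pos [600.3  56.9 259.2] F [-0.2  0.8 -0.9] gap 34.2
shift [-1.353e+02 -3.735e+02 -1.000e-01] turn [3.000e-02 1.700e-01 5.246e+01] yaw 146.96
[-0.44  0.45  0.37  1.67 -0.18  1.04  0.98]
```

View pics/l.png

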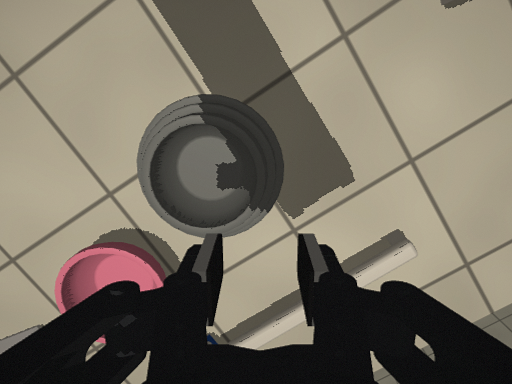

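View pics/ls.png

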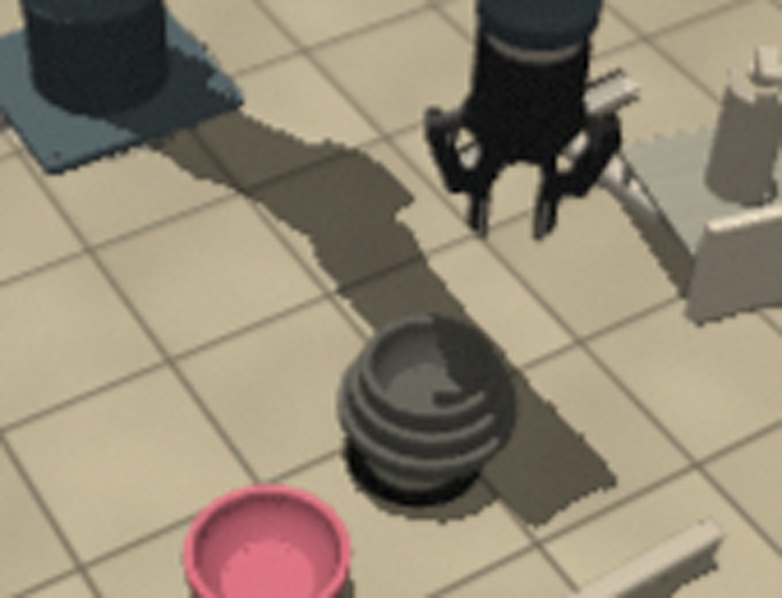

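View pics/lt.png

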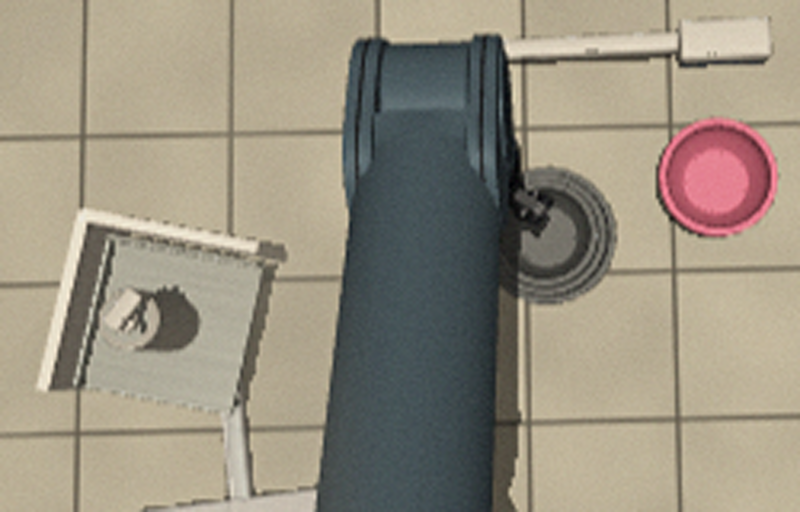

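>>> jog_arm([
  [0,0,0,0,0,8.5],
  [0,0,0,0,0,8.5],
  [0,0,0,0,0,8.5],
  [0,0,0,0,0,8.5],
  [0,0,0,0,0,8.5],
  [0,0,0,0,0,8.5],
  [0,0,0,0,0,1.4],
  [0,0,0,0,0,0],
], grip=100)

```text
time_s: 45.2
ee_pos: [594.3, 56.1, 248.3]
orientation: [-0.004, 0.684, 0.73, -0.008]
force: [0.1, 0.2, -0.3]
finger_gap: 85.6
```

Run:
```python
from h import *
goal([490,-395,240],94.5)
```

```text
t 45.2 pos [594.3  56.1 248.3] F [ 0.1  0.2 -0.3] gap 85.6
shift [-443.3 -133.3   13.4] turn [-0.99  0.36 -0.77] yaw 93.74
```

>>> jog_arm([
  [-20,-6,0,-1,0.4,-0.8],
  [-40,-12,-2,0,0,0],
  [-44,-13,-2,0,0,0],
  [-44,-13,0,0,0,0],
  [-44,-13,0,0,0,0],
  [-44,-13,0,0,0,0],
  [-44,-13,0,0,0,0],
  [-44,-13,0,0,0,0],
  [-44,-13,0,0,0,0],
  [-40,-12,0,0,0,0],
  [-22,-7,0,0,0,0],
  [-8,-3,0,0,0,0],
  [0,0,0,0,0,0],
  [0,0,0,0,0,0],
])

```text
time_s: 46.6
ee_pos: [503.0, -405.3, 244.9]
orientation: [-0.004, 0.659, 0.752, -0.001]
force: [-0.1, 1.3, 0.5]
finger_gap: 85.4
```

Run:
```python
from h import *
goal([489.5,-401.5,120],94.4)
im,C,s=snap('wrist');cv2.imwrite('pics/m.png',im)
```

```text
t 46.6 pos [ 503.  -405.3  244.9] F [-0.1  1.3  0.5] gap 85.4
shift [  4.9 -12.  125.1] turn [-0.4  -0.31  3.15] yaw 97.55
```

View pics/m.png

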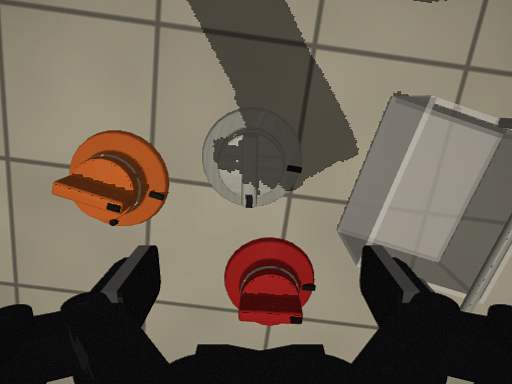

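>>> jog_arm([
  [2,-6,20,-0.4,-0.3,3],
  [2,-6,30,0,0,0],
  [0,0,30,0,0,0],
  [0,0,25,0,0,0],
  [0,0,14,0,0,0],
  [0,0,5,0,0,0],
  [0,0,0,0,0,0],
  [0,0,0,0,0,0],
])

```text
time_s: 47.45
ee_pos: [500.3, -389.6, 119.6]
orientation: [0.002, 0.671, 0.741, 0.004]
force: [-0.3, -0.6, 0.2]
finger_gap: 85.7
```

Run:
```python
from h import *
goal([489.5,-401.5,67],94.4)
```

```text
t 47.45 pos [ 500.3 -389.6  119.6] F [-0.3 -0.6  0.2] gap 85.7
shift [-10.9 -12.3  52.5] turn [ 0.48 -0.2   1.28] yaw 95.68
```

>>> jog_arm([
  [-5,-6,4,0.5,-0.2,1.3],
  [-5,-6,8,0,0,0],
  [0,0,8,0,0,0],
  [0,0,8,0,0,0],
  [0,0,0,0,0,0],
  [0,0,0,0,0,0],
])

```text
time_s: 48.05
ee_pos: [489.1, -403.6, 91.7]
orientation: [0.002, 0.681, 0.733, -0.0]
force: [-0.6, 0.3, -0.4]
finger_gap: 85.4
```

Run:
```python
from h import *
goal([489.5,-401.5,67],94.4)
im,C,s=snap('wrist');cv2.imwrite('pics/m2.png',im)
```

```text
t 48.05 pos [ 489.1 -403.6   91.7] F [-0.6  0.3 -0.4] gap 85.4
shift [ 2.1  0.6 24.7] turn [ 0.11  0.2  -0.2 ] yaw 94.2
```

View pics/m2.png

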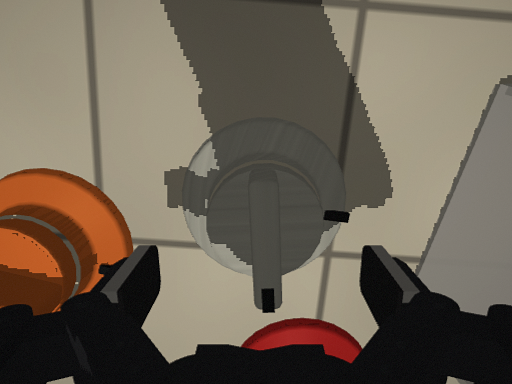

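>>> jog_arm([
  [2,1,8,0,0,0],
  [0,0,8,0,0,0],
  [0,0,8,0,0,0],
  [0,0,0,0,0,0],
  [0,0,0,0,0,0],
])

```text
time_s: 48.6
ee_pos: [490.5, -400.7, 65.4]
orientation: [0.002, 0.68, 0.733, -0.0]
force: [-0.4, 0.2, 0.0]
finger_gap: 85.3
```

>>> jog_arm([
  [0,0,0,0,0,0],
  [0,0,0,0,0,0],
  [0,0,0,0,0,0],
  [0,0,0,0,0,0],
  [0,0,0,0,0,0],
  [0,0,0,0,0,0],
  [0,0,0,0,0,0],
], grip=0, force=30)

```text
time_s: 49.3
ee_pos: [491.6, -401.1, 66.4]
orientation: [0.003, 0.679, 0.734, -0.0]
force: [-0.1, -0.8, -1.3]
finger_gap: 13.5
```

>>> jog_arm([
  [0,0,0,0,0,-4],
  [0,0,0,0,0,-6],
  [0,0,0,0,0,-6],
  [0,0,0,0,0,-6],
])

```text
time_s: 49.7
ee_pos: [490.9, -401.4, 66.4]
orientation: [0.003, 0.523, 0.852, -0.001]
force: [-0.0, -0.5, -0.2]
finger_gap: 13.5
```

Run:
```python
from h import *
goal([489.3,-402,67],174.7);print(bot.read_state()['torque'])
```

```text
t 49.7 pos [ 490.9 -401.4   66.4] F [-0.  -0.5 -0.2] gap 13.5
shift [ 0.2 -1.7 -0.6] turn [ -0.13   0.31 -57.75] yaw 116.95
[-0.00437989 -0.02920241 -0.10030098]
```

>>> jog_arm([
  [0,0,0,0,0,-8],
  [0,0,0,0,0,-8],
  [0,0,0,0,0,-8],
  [0,0,0,0,0,-8],
  [0,0,0,0,0,-8],
  [0,0,0,0,0,-8],
  [0,0,0,0,0,-8],
  [0,0,0,0,0,-3],
])

```text
time_s: 50.5
ee_pos: [489.7, -403.2, 66.4]
orientation: [0.002, 0.019, 1.0, -0.003]
force: [-0.8, 0.5, -0.4]
finger_gap: 13.4
```

Run:
```python
from h import *
goal([489.3,-402,67],174.7);print(bot.read_state()['torque'])
```

```text
t 50.5 pos [ 489.7 -403.2   66.4] F [-0.8  0.5 -0.4] gap 13.4
shift [ 0.4  1.1 -0.6] turn [-0.28  0.27  3.12] yaw 177.82
[ 0.25621374  0.61276059 -0.68112385]
```

>>> jog_arm([
  [0,0,0,0,0,0],
  [0,0,0,0,0,0],
  [0,0,0,0,0,0],
  [0,0,0,0,0,0],
  [0,0,0,0,0,0],
  [0,0,0,0,0,0],
  [0,0,0,0,0,0],
  [0,0,0,0,0,0],
  [0,0,0,0,0,0],
  [0,0,0,0,0,0],
  [0,0,0,0,0,0],
  [0,0,0,0,0,0],
  [0,0,0,0,0,0],
  [0,0,0,0,0,0],
  [0,0,0,0,0,0],
  [0,0,0,0,0,0],
  [0,0,0,0,0,0],
  [0,0,0,0,0,0],
  [0,0,0,0,0,0],
  [0,0,0,0,0,0],
])

```text
time_s: 52.5
ee_pos: [489.6, -403.2, 66.4]
orientation: [0.002, 0.023, 1.0, -0.002]
force: [1.0, -0.0, -1.3]
finger_gap: 13.3
```

Run:
```python
from h import *
im=bot.grab_frame('scene');cv2.imwrite('pics/n.png',im)
im=bot.grab_frame('wrist');cv2.imwrite('pics/nw.png',im)
```

```text
(no output)
```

View pics/n.png

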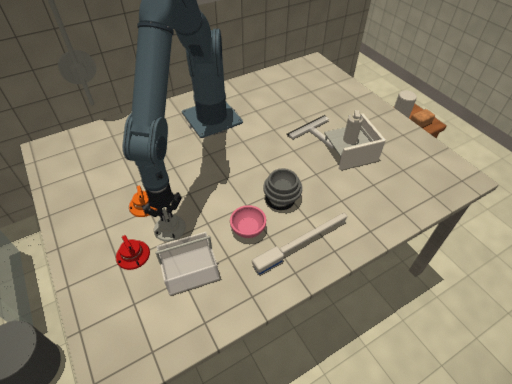

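View pics/nw.png

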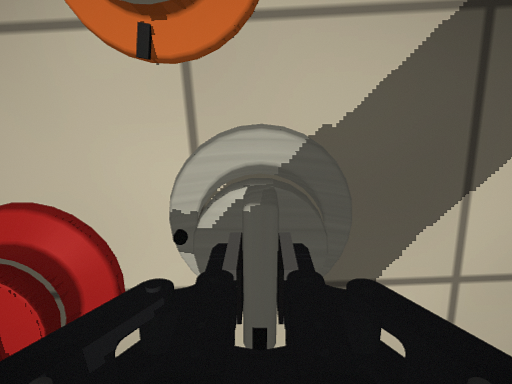

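>>> jog_arm([
  [0,0,0,0,0,0],
  [0,0,0,0,0,0],
  [0,0,0,0,0,0],
  [0,0,0,0,0,0],
  [0,0,0,0,0,0],
  [0,0,0,0,0,0],
  [0,0,0,0,0,0],
  [0,0,0,0,0,0],
  [0,0,0,0,0,0],
  [0,0,0,0,0,0],
  [0,0,0,0,0,0],
  [0,0,0,0,0,0],
  [0,0,0,0,0,0],
  [0,0,0,0,0,0],
  [0,0,0,0,0,0],
  [0,0,0,0,0,0],
  [0,0,0,0,0,0],
  [0,0,0,0,0,0],
  [0,0,0,0,0,0],
  [0,0,0,0,0,0],
])

```text
time_s: 54.6
ee_pos: [489.6, -403.2, 66.4]
orientation: [0.002, 0.023, 1.0, -0.002]
force: [1.0, 0.0, -0.8]
finger_gap: 13.3
```

>>> jog_arm([
  [0,0,0,0,0,4],
  [0,0,0,0,0,7],
  [0,0,0,0,0,8],
  [0,0,0,0,0,8],
  [0,0,0,0,0,8],
  [0,0,0,0,0,8],
  [0,0,0,0,0,8],
  [0,0,0,0,0,8],
  [0,0,0,0,0,8],
  [0,0,0,0,0,8],
  [0,0,0,0,0,5],
])

```text
time_s: 55.7
ee_pos: [491.6, -401.0, 66.4]
orientation: [0.003, 0.674, 0.739, -0.001]
force: [-0.5, -0.8, -0.2]
finger_gap: 13.1
```

Run:
```python
from h import *
goal([489.3,-402,67],94);print(bot.read_state()['torque'])
```

```text
t 55.7 pos [ 491.6 -401.    66.4] F [-0.5 -0.8 -0.2] gap 13.1
shift [-0.8 -2.4 -0.6] turn [0.21 0.32 1.25] yaw 95.25
[-0.11683327  0.1804569   0.78674315]
```

>>> jog_arm([
  [0,0,0,0,0,2.5],
  [0,0,0,0,0,1],
  [0,0,0,0,0,0],
])

```text
time_s: 56.0
ee_pos: [491.7, -401.4, 66.5]
orientation: [0.004, 0.693, 0.721, -0.003]
force: [-0.2, 0.2, -0.1]
finger_gap: 13.7
```

>>> jog_arm([
  [0,0,0,0,0,0],
  [0,0,0,0,0,0],
  [0,0,0,0,0,0],
  [0,0,0,0,0,0],
  [0,0,0,0,0,0],
  [0,0,-25,0,0,0],
  [0,0,-45,0,0,0],
  [0,0,-45,0,0,0],
  [0,0,-45,0,0,0],
  [0,0,-20,0,0,0],
  [0,0,0,0,0,0],
], grip=100)

```text
time_s: 57.1
ee_pos: [489.7, -399.7, 252.1]
orientation: [0.001, 0.695, 0.719, -0.001]
force: [0.6, -0.6, -0.3]
finger_gap: 85.4
```

Run:
```python
from h import *
im,C,s=snap('wrist');crop(im,150,60,360,260,3,'pics/o.png')
t=bot.grab_frame('top');Ct=cam('top');crop(t,50,110,300,270,3.2,'pics/ot.png')
print('A',fitcirc(t,Ct,(573,15.5),72,68,None,0,8),'C',fitcirc(t,Ct,(573,15),54,106,None,8,8),'stand/bottle')
goal([489.3,-402,67],94)
```

```text
A (array([573.9,  16.4]), np.float64(0.29)) C (array([572.6,  15.7]), np.float64(1.06)) stand/bottle
t 57.2 pos [ 488.8 -398.6  249. ] F [ 0.4 -0.1 -0.8] gap 85.5
shift [ -3.2   1.1 182. ] turn [-0.21  0.06 -2.1 ] yaw 91.9
```

View pics/o.png

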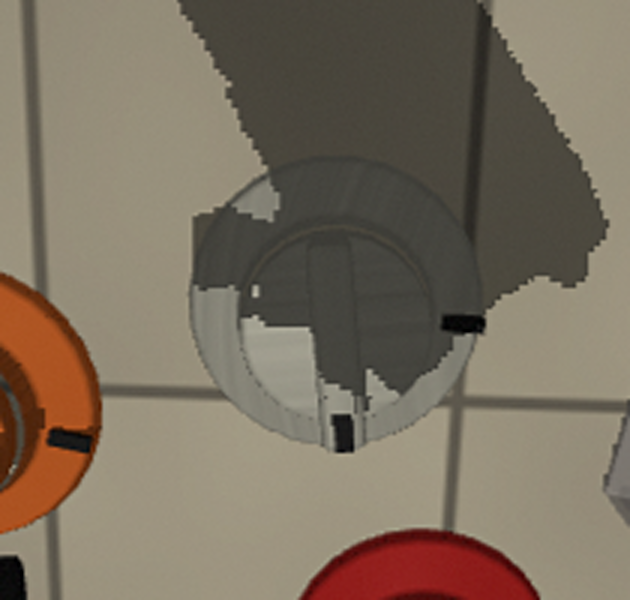

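View pics/ot.png

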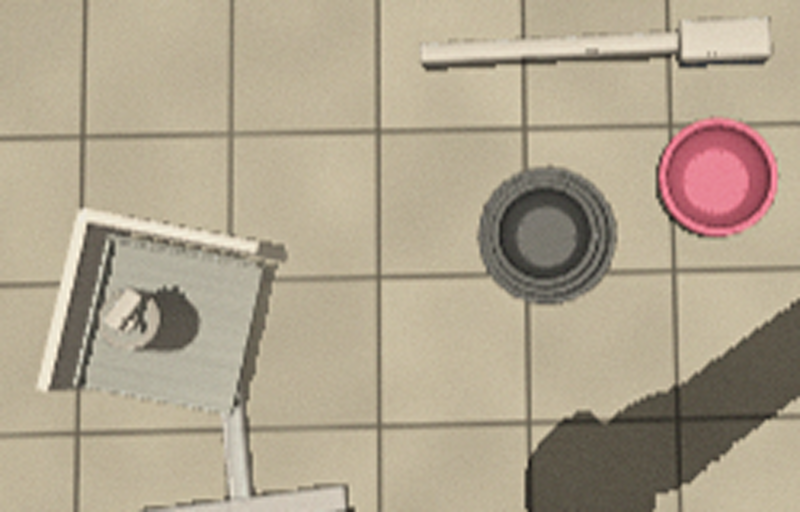

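Run:
```python
from h import *
bot.close_job()
```

```text
the job is handed in; nothing more can be done
```

The whole sequence was carried out and the job handed in at about 57 s; no verdict was reported. In order:
- I turned the grey valve fully off.
- I moved the bottle upright to about the centre of the shelf.
- I nested covers a, b and c on the stand. Cover d was not in any picture, so I took it as absent.
- I turned the valve on and held it at its stop for a little over 4 s.
- I turned it off again, released it and lifted the gripper clear.

**Last checks**
- **Valve:** the bar's black tip covers the pip, and the knob reached its stop each way.
- **Nest:** the top camera puts cover a at (574, 16) mm and cover c at (573, 16) mm. Each cover made contact within about 0.5 mm of its expected seating height, and the nest looks level in the pictures.
- **Bottle:** upright on the shelf.
- **Other objects:** the scrubber and caddy looked undisturbed, as did the visible part of the squeegee. I did not measure them.

**Weak points and disagreements**
- **Nest offset:** its centre sits about 6 mm off the stand's axis at (571, 10) mm. That is inside the 22 mm limit.
- **Scene camera:** its fit for cover a, made while nesting, was about 10 mm off from the top and wrist cameras. It erred by about 9 mm on the pink cover too, so I did not rely on it.
- **Cover b:** its top-camera fits were unreliable because they caught cover a's rim. I judged b from the wrist picture instead.
- **Final tilt:** I judged this only by eye.

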